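# Load the egg cooker, refit its timer knob and hold it pressed in

### The job

Set the two eggs from the pulp tray gently into the two empty wells of the egg cooker, one egg to a well, upright and not dropped. Then take the loose black control knob, turn it so that the flat in its bore matches the flat of the cooker's D-shaped shaft, push it fully home on the shaft and keep pressing it down, so that the spring-loaded shaft is held down at its stop: finish like that, still gripping and pressing the knob, because the cooker only starts while the knob is held in. Leave the eggs already loaded and everything else on the worktop where they are.

Things in the scene. Friction and masses are not known exactly. Their poses are not given: they have to be found in the camera images.
- cooker: Mint-green egg cooker, fixed: teardrop housing, behind a round bowl 196 mm across (steel rim 51 mm above the worktop), in front a raised control deck (top at 56 mm). Origin: on the worktop under the bowl's middle; its -x axis points to the deck, where the shaft stands 128 mm from the origin. Stands turned up to 0.3 rad. A grey four-well egg carrier is fixed in the bowl.
- well_0 (a point): An EMPTY well of the carrier: round collar 43 mm inside, 49 outside, 20 high, flat floor 42 mm above the worktop. The point is on the well's axis 30 mm above the floor (72 above the worktop), where the centre point of an egg standing in it comes to rest. Four wells, 90 degrees apart, on a circle of 56 mm radius, turned by any angle; a lift knob, 17 mm tall, stands in the middle.
- well_1 (a point): The other EMPTY well, like well_0 and next to it on the circle.
- well_2 (a point): The well that holds egg_c from the start; point as in well_0.
- well_3 (a point): The well that holds egg_d from the start; point as in well_0.
- egg_a_center (a point): First egg to load: brown, 44 mm thick, 55 mm tall, about 60 g, standing pointed end down (small flat foot) in a corner cell of the pulp tray. The point is on its axis at its thickest, 30 mm above the foot, 25 below the top, 36 above the worktop at the start; z towards the blunt top. The cells beside it are empty.
- egg_b_center (a point): Second egg to load, like egg_a, in the diagonally other corner of the tray (105 mm away).
- egg_c_center (a point): An egg like egg_a, already standing in well_2; leave it there.
- egg_d_center (a point): An egg like egg_a, already standing in well_3; leave it there.
- egg_tray: Grey moulded-pulp egg tray of 3 by 2 cells, 154 mm (its x) by 107 mm (its y), fixed; origin on the worktop under its middle. Its cell walls end 26 mm above the worktop, the ridges between the cells 29 mm.
- knob: Loose black knob, about 45 g, right way up on the worktop. Origin: centre of the underside; z up. Skirt 50 mm across, 17 high; on it a bar grip along x, 46 long, 15 wide, top 34 mm above the underside: grip the bar's sides, above the skirt. A white pointer line runs from the middle to its +x end. Underneath a blind D-bore 14 mm deep, 16.2 across, its flat on the +x (pointer) side, 2.6 mm off axis.
- shaft_tip (a point): Centre of the top of the steel D-shaft, upright on the cooker's deck, 81 mm above the worktop when up. 15 mm across, tip chamfered, flat 2 mm off axis, facing this point's +x (z up) like the dark index line on the cream dial at its foot. The knob fits (0.6 mm play) only with its x along this x, within about 5 degrees; fully home its underside is 14 mm below this point.
- shaft (a joint): How far the shaft is pressed down: 0 = up, 0.007 = at its stop (m). A spring pushes it up with 4 N at the top and 7.5 N at the stop; let go, it comes up again. At the stop a knob that is fully home still clears the dial disc by 2 mm.
- tin_11: Bystander: flat round tin, 86 mm across and 40 mm high, loose, on the right behind the knob; origin at its foot. Leave it.
- small_tin: Bystander: low round tin with a red label, 75 mm across and 58 mm high, loose, behind and left of the cooker; origin at its foot. Leave it.
- carrier: The grey egg carrier itself, 181 mm across: origin under its middle, 38 mm above the worktop; well_0 on its +x axis, well_1 on +y, well_2 on -x, well_3 on -y.
- egg_a: The egg of point egg_a_center; origin at its foot.
- egg_b: The egg of point egg_b_center; origin at its foot.
- egg_c: The egg of point egg_c_center; origin at its foot.
- egg_d: The egg of point egg_d_center; origin at its foot.
- dial: The cream dial disc, 61 mm across, 2 mm thick, that carries the shaft and turns with it; origin on the shaft's axis at the deck, 56 mm above the worktop; x along the index line and out of the shaft's flat. Dial and shaft turn about the vertical against a stiff friction of 0.06 N m and were left within 0.8 rad of the cooker's x axis.
There are look-alikes about, which are no part of the job. Leave any purple or red look-alike of the knob alone.

How it is judged:
By the outcome, as a careful person would: the job done as asked, in the order asked, and still so for the second after the job is handed in, while the arm keeps its last pose, push and grip.
It also fails if it takes over 67 s, if anything falls off the work surface, if the arm or the gripper's body presses on something with over 40 N, if the wrist force passes 120 N, or if a joint passes its speed limit or range.

### The arm

A 6-joint arm with a two-finger parallel gripper is mounted at the origin on a cart in front of the work surface, level with it; the furniture and walls round the work are solid. World frame = base frame: x ahead of the robot, y to its left, z up, the work surface at z = 0. Lengths are in m, angles in rad, forces in N, time in s.
With the tool pointing down it reaches from about 0.425 to 0.95 m from the base axis. Payload 3.5 kg.
Tool frame: the origin (TCP) lies between the finger pads; the fingertips stand 25 mm ahead of it and the grasp point (between the pads) lies 6 mm ahead of it; z points along the fingers, y is the direction in which the jaws open and shut (so a half turn about z gives the same grasp; the last joint's range is limited). The gripper opens to 85 mm and grips with 20 to 120 N. Pads are 22 mm wide; open, the fingers measure 114 mm over their backs; the gripper's body (76 mm by 85 mm) begins 54 mm behind the grasp point. The pads swing forward as they close: fully open they stand 13 mm farther back than shut.
Start: joints at [1.025, 0.286, 1.577, -0, 1.279, -0.15], TCP at [0.26, 0.623, 0.256] pointing down, gripper open.
Joint ranges: [-2.77, 2.77], [-0.9, 2.22], [0.21, 2.48], [-1.53, 4.67], [0.24, 2.81], [-2.84, 2.84]. Speed limits (rad/s): [2.79, 2.79, 3.14, 3.14, 3.14, 3.14].

### API

Orientations are given as a unit quaternion [x, y, z, w].
In Python, from cell import arm, read_camera, get_calibration gives the robot as it stands. The module is installed in compiled form; this text tells all that it offers.
- The arm moves only by the tool move_arm, never from a script. Its argument "deltas" is a list of rows, each a list of 7 numbers: the shift along the tool's x, y, z in units of 50 mm (1.0 is 50 mm), then the turn, a rotation vector about the tool's x, y, z in units of 8 degrees (1.0 is 8 degrees), then the opening, from 0 (shut) to 1 (fully open). A call has exactly 5 rows; each row shifts and turns the commanded pose from where the row before left it, along the tool's axes as they then stand; what a row does not reach is not made up. A row lasts 1/10 s, in which the tool goes at most 50 mm and 8.59 degrees, less where a joint would pass 70% of its speed; a pose out of reach is approached as far as the arm can. A call is refused whole if a number of a shift passes 1 or a number of a turn 1, either way. A call with a gripper value outside its range is refused whole. The fingers move at their own pace and stop on an object; the grip force is fixed at half the most. Time passes only in rows, so rows that do not move let the fingers close, or fill a call up. It gives the time, the measured TCP pose, the force and the opening at its end, in the units of the state.
- arm.get_obs(): the state, without advancing time (a new reading comes with each control period).
- read_camera(name): name is "scene" or "top" or "wrist"; returns (picture, depth): 400x640x3 uint8, red, green, blue; 400x640 float32, m along the optical axis (not along the pixel's ray), 0 where there is no reading.
- get_calibration(name): a dict with "fx", "fy", "cx", "cy" (pixels), "R" (3x3) and "t" (3): a world point X has camera coordinates R X + t. Camera axes: x right, y down, z forward; pixel columns grow to the right and rows downward; lengths in m; the calibration is good to about 2 mm. A picture is of the moment at which its call begins: read the wrist's pose just before it. get_calibration takes no time and is no camera call; for the wrist camera it gives the pose at the moment of the call.
- arm.job_done(): hands the job in, once; it reports no verdict.
The state is a dict: "clock": time; "joint_pos": joint angles; "joint_velocities": joint speeds; "effort": joint torques, N m; "eef_pos": TCP position; "orientation": TCP orientation; "wrist_force": force on the tool from outside, world axes, zero at the start; "ft_torque": the same for the moment, N m; "gripper_width": finger opening in m.
Only numpy, scipy, OpenCV 4.12 (cv2) and the standard library are available. Lean on these libraries where they do the work, as an engineer would, in place of code of your own. Each camera call takes 0.05 s, during which the arm holds its last target.

## Working session

There is one attempt and no reset: what is moved stays moved. The work goes in short steps, Python scripts to look and compute and a tool call to move; the robot and the scene stay as the last step left them, time stands still between calls to the robot, and variables do not carry over. Pictures are saved under pics/ and viewed, and the job is handed in when it is done.

Besides the shell and the picture viewer there is one more tool, called after "Emit:" as name(argument=value, ...) on one line, values as JSON. move_arm: Moves the arm, as the interface text tells. Its arguments: {"type":"object","properties":{"deltas":{"type":"array","items":{"type":"array","items":{"type":"number"}}}},"required":["deltas"]}

```bash
mkdir -p pics; cat > h.py <<'E'
import numpy as np, cv2
from cell import arm, read_camera, get_calibration
def grab(n,tag):
    c=get_calibration(n); p,d=read_camera(n)
    cv2.imwrite(f'pics/{tag}.png',p[:,:,::-1]); np.savez(f'pics/{tag}.npz',p=p,d=d,**{k:np.array(v) for k,v in c.items()})
    return p,d,c
def load(tag):
    z=np.load(f'pics/{tag}.npz'); return z['p'],z['d'],z
def pts(d,c):
    v,u=np.mgrid[:d.shape[0],:d.shape[1]]
    X=np.stack([(u-c['cx'])/c['fx']*d,(v-c['cy'])/c['fy']*d,d],-1)
    return (X-np.array(c['t']))@np.array(c['R'])
def pixray(u,v,z,c):
    R=np.array(c['R']);t=np.array(c['t']);o=-R.T@t
    r=R.T@np.array([(u-c['cx'])/c['fx'],(v-c['cy'])/c['fy'],1.]); return o+r*(z-o[2])/r[2]
def proj(X,c):
    x=np.array(c['R'])@np.array(X)+np.array(c['t']); return x[0]/x[2]*c['fx']+c['cx'],x[1]/x[2]*c['fy']+c['cy']
E
python3 - <<'E'
from h import *
for n in('scene','top','wrist'): 
    p,d,c=grab(n,n+'0'); print(n,c['fx'],np.round(c['R'],3).tolist(),np.round(c['t'],3))
print(arm.get_obs())
E
```

```text
scene 431.6179621118735 [[0.45, -0.893, -0.001], [-0.614, -0.308, -0.727], [0.649, 0.327, -0.687]] [-0.256  0.417  1.006]
top 371.0641590248617 [[0.02, -1.0, 0.018], [-0.989, -0.022, -0.148], [0.148, -0.015, -0.989]] [-0.022  0.543  0.898]
wrist 282.2291470061005 [[0.385, 0.923, -0.003], [0.887, -0.369, 0.277], [0.254, -0.11, -0.961]] [-0.674 -0.036  0.381]
{'clock': 0.15, 'joint_pos': array([ 1.02500147e+00,  2.87002036e-01,  1.57786082e+00,  8.06439905e-06,
        1.27862284e+00, -1.50015916e-01]), 'joint_velocities': array([ 0.00047231, -0.00143867, -0.00496664,  0.00118631,  0.0009809 ,
        0.00053304]), 'effort': array([ 1.00032448e-03, -4.06598890e+01, -2.93142200e+01, -1.02372362e-04,
        3.94680683e-03,  1.46460525e-05]), 'eef_pos': array([0.25996088, 0.62241506, 0.25522743]), 'orientation': array([ 1.96601484e-01,  9.80483024e-01, -8.88501185e-04, -3.26327035e-04]), 'wrist_force': array([ 1.11674776, -0.41145478, -0.60079764]), 'ft_torque': array([0.01359154, 0.00567069, 0.02165205]), 'gripper_width': 0.08504070680319295}
```

View pics/scene0.png

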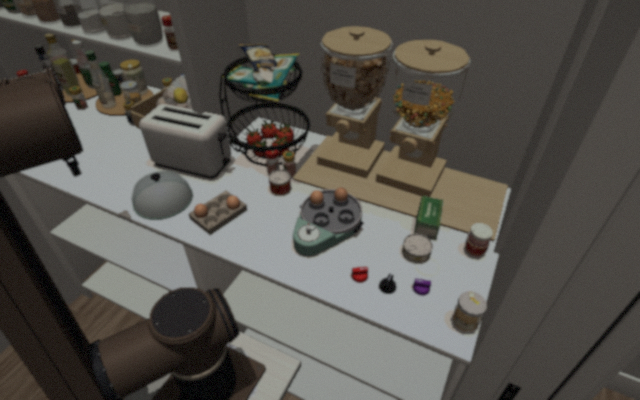

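View pics/top0.png

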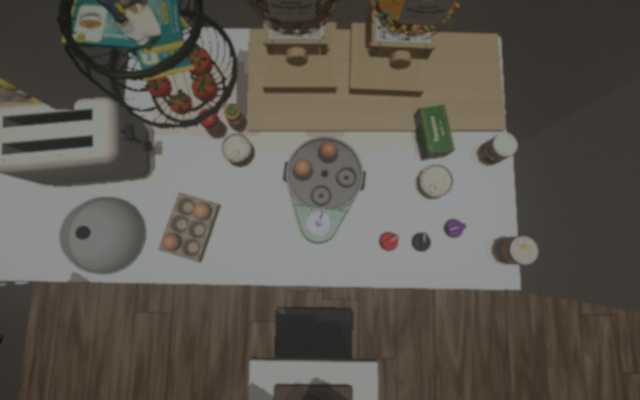

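View pics/wrist0.png

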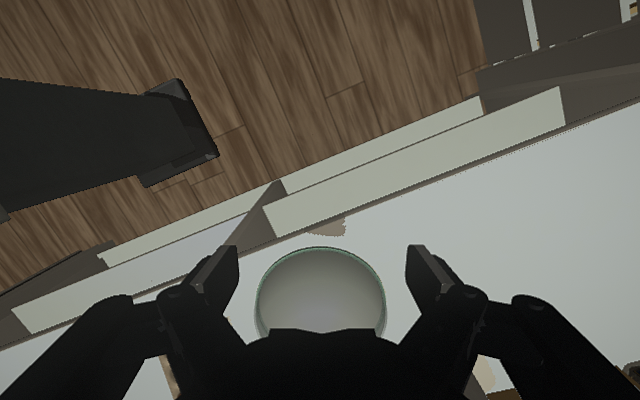

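Top view: black knob at (421,241) sits between the red (389,241) and purple (454,228) look-alikes. The tray eggs are at (202,211) and (171,241), the empty wells at (346,177) and (321,196), and the dial at (318,223). I'll enlarge these crops.

```bash
python3 - <<'E'
from h import *
p,d,c=load('top0')
a=cv2.resize(p[130:250,270:380],None,fx=5,fy=5,interpolation=cv2.INTER_CUBIC)
cv2.imwrite('pics/c1.png',cv2.convertScaleAbs(a[:,:,::-1],alpha=1.6))
b=cv2.resize(p[185:270,150:225],None,fx=5,fy=5,interpolation=cv2.INTER_CUBIC)
k=cv2.resize(p[210:260,370:475],None,fx=4,fy=5,interpolation=cv2.INTER_CUBIC)
im=np.zeros((425,800,3),np.uint8); im[:,:375]=b; im[:250,380:800]=k
cv2.imwrite('pics/c2.png',cv2.convertScaleAbs(im[:,:,::-1],alpha=1.6))
P=pts(d,c)
for n,(u,v) in dict(egA=(202,211),egB=(171,241),egc=(303,168),egd=(328,150),knob=(421,241),w0=(346,177),w1=(321,196),shaft=(318,223),lift=(325,173),table=(260,230)).items(): print(n,P[v,u].round(4))
E
```

```text
egA [0.5101 0.281  0.0594]
egB [0.4353 0.3508 0.0592]
egc [0.6156 0.0348 0.0946]
egd [ 0.6616 -0.0247  0.0958]
knob [ 0.4489 -0.2653  0.0332]
w0 [ 0.6069 -0.0734  0.0441]
w1 [ 0.557  -0.0107  0.041 ]
shaft [0.4044 0.0031 0.969 ]
lift [ 0.6122 -0.0193  0.061 ]
table [ 0.4705  0.1458 -0.0012]
```

View pics/c1.png

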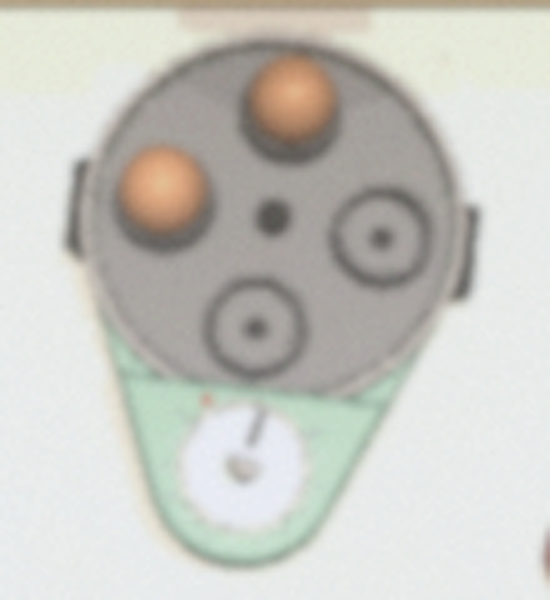

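View pics/c2.png

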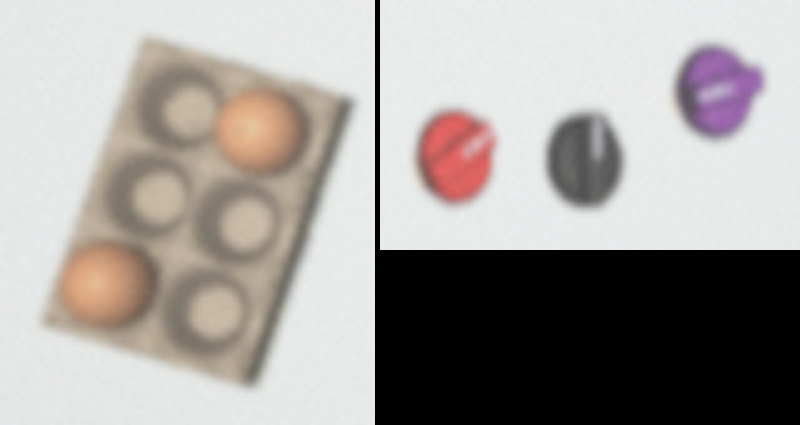

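```bash
python3 - <<'E'
from h import *
from scipy.optimize import least_squares
for cam in('top0','scene0'):
    p,d,c=load(cam);P=pts(d,c)
    hsv=cv2.cvtColor(p,cv2.COLOR_RGB2HSV)
    def egg(g,zc):
        m=(np.hypot(P[...,0]-g[0],P[...,1]-g[1])<.03)&(P[...,2]>zc-.006)&(P[...,2]<zc+.035)&(hsv[...,1]>80)
        Q=P[m]
        f=lambda x:(np.sqrt(((Q[:,0]-x[0])/.022)**2+((Q[:,1]-x[1])/.022)**2+((Q[:,2]-x[2])/.025)**2)-1)*.022
        r=least_squares(f,[*g,zc],loss='soft_l1',f_scale=.001); return r.x.round(4),len(Q),np.abs(r.fun).mean().round(4)
    for n,g,z in (('a',(.505,.281),.036),('b',(.435,.35),.036),('c',(.613,.035),.072),('d',(.66,-.025),.072)): print(cam,n,egg(g,z))
    # wells rings
    for n,g in (('knob',(.449,-.265)),):
        m=(np.hypot(P[...,0]-g[0],P[...,1]-g[1])<.03)&(P[...,2]>.026)&(P[...,2]<.045); Q=P[m][:,:2]
        ctr=cv2.minAreaRect(Q.astype(np.float32)); print(n,len(Q),Q.mean(0),ctr)
    m=(np.hypot(P[...,0]-.46,P[...,1]+.0)<.06)&(P[...,2]>.066)&(P[...,2]<.09);Q=P[m];print('shaft',len(Q),Q.mean(0) if len(Q) else '',Q[:,2].max() if len(Q) else '')
    m=(hsv[...,0]>35)&(hsv[...,0]<85)&(hsv[...,1]>30)&(P[...,0]<.6)&(P[...,0]>.4)&(abs(P[...,1])<.1);Q=P[m];print('deck z',np.median(Q[:,2]))
    m=(P[...,0]<.6)&(P[...,0]>.4)&(P[...,1]>.08)&(P[...,1]<.2);print('table z',np.median(P[m][:,2]))
# wrist fingertips
p,d,c=load('wrist0');P=pts(d,c)
for u,v in((225,255),(418,255),(320,300)): print(P[v,u].round(4),d[v,u])
E
```

```text
top0 a (array([0.5128, 0.2895, 0.0369]), 201, np.float64(0.0009))
top0 b (array([0.4349, 0.3599, 0.0369]), 211, np.float64(0.0009))
top0 c (array([0.6216, 0.0385, 0.0729]), 203, np.float64(0.0008))
top0 d (array([ 0.6692, -0.0246,  0.0733]), 206, np.float64(0.0008))
knob 122 [ 0.44795822 -0.27020241] ((0.44784989953041077, -0.27052927017211914), (0.01574423536658287, 0.04298006370663643), 88.44613647460938)
shaft 22 [ 0.48375292 -0.00349187  0.0805553 ] 0.08490332941806737
deck z 0.05730124290190825
table z 0.0011268551119949857
scene0 a (array([0.5136, 0.2919, 0.0382]), 131, np.float64(0.0017))
scene0 b (array([0.435 , 0.3622, 0.0368]), 137, np.float64(0.0017))
scene0 c (array([0.6215, 0.0408, 0.0738]), 133, np.float64(0.0014))
scene0 d (array([ 0.6696, -0.0218,  0.0734]), 136, np.float64(0.0015))
knob 82 [ 0.44457684 -0.27016747] ((0.4465812146663666, -0.2698216736316681), (0.0479443296790123, 0.014631986618041992), 2.0789096355438232)
shaft 29 [ 0.48235219 -0.0038424   0.07627912] 0.08576099957625835
deck z 0.04769529557184085
table z -0.0007998803802537836
[0.2318 0.5873 0.2596] 0.12609006
[0.2647 0.6669 0.2598] 0.12556683
[0.392  0.5644 0.0747] 0.34703767
```

```bash
cat >> h.py <<'E'
from scipy.spatial.transform import Rotation as Ro
def go(x,y,z,yaw=None):
    """total move in tool units to TCP target, yaw of tool y in deg; tool held vertical"""
    o=arm.get_obs(); R=Ro.from_quat(o['orientation']).as_matrix()
    d=R.T@(np.array([x,y,z])-o['eef_pos']); y0=np.degrees(np.arctan2(R[1,1],R[0,1]))
    print('pos',o['eef_pos'].round(4),'yaw',y0.round(2),'tilt',R[:,2].round(4),'w',round(o['gripper_width'],4),'t',round(o['clock'],2),'F',o['wrist_force'].round(1),'q6',o['joint_pos'][5].round(2))
    print('shift units',(d/.05).round(3),'len',np.linalg.norm(d).round(4))
    if yaw is not None: print('turn z units (do last/first)',round(-((yaw-y0+180)%360-180)/8,3))
E
python3 - <<'E'
from h import *
go(.5131,.2898,.17,74.5)
E
```

```text
pos [0.26   0.6224 0.2552] yaw 67.32 tilt [-0.001  -0.0016 -1.    ] w 0.085 t 0.15 F [ 1.1 -0.4 -0.6] q6 -0.15
shift units [-7.237 -4.183  1.71 ] len 0.4266
turn z units (do last/first) -0.897
```

Emit:
move_arm(deltas=[[-0.8,-0.46,0.1,0,0,0,1],[-0.8,-0.46,0.1,0,0,0,1],[-0.8,-0.46,0.1,0,0,0,1],[-0.8,-0.46,0.1,0,0,0,1],[-0.8,-0.46,0.1,0,0,0,1]])

```text
clock: 0.65
eef_pos: [0.401, 0.438, 0.2308]
orientation: [0.196, 0.981, -0.0, -0.0]
wrist_force: [1.6, 0.4, -0.1]
gripper_width: 0.0854
```

Emit:
move_arm(deltas=[[-0.8,-0.46,0.1,0,0,0,1],[-0.8,-0.46,0.2,0,0,0,1],[-0.8,-0.46,0.3,0,0,0,1],[-0.8,-0.46,0.3,0,0,0,1],[-0.04,-0.04,0.3,0,0,-0.9,1]])

```text
clock: 1.15
eef_pos: [0.5166, 0.2864, 0.1708]
orientation: [0.136, 0.991, -0.0, 0.001]
wrist_force: [-1.1, -0.3, 0.1]
gripper_width: 0.0856
```

```bash
python3 - <<'E'
from h import *
go(.5131,.2898,.12,74.5)
E
```

```text
pos [0.5166 0.2864 0.1708] yaw 74.38 tilt [ 0.0014 -0.001  -1.    ] w 0.0856 t 1.15 F [-1.1 -0.3  0.1] q6 -0.96
shift units [0.087 0.048 1.016] len 0.051
turn z units (do last/first) -0.015
```

Emit:
move_arm(deltas=[[0.08,0.04,0.5,0,0,0,1],[0,0,0.5,0,0,0,1],[0,0,0,0,0,0,0.85],[0,0,0,0,0,0,0.85],[0,0,0,0,0,0,0.85]])

```text
clock: 1.65
eef_pos: [0.5112, 0.2939, 0.123]
orientation: [0.135, 0.991, 0.001, 0.001]
wrist_force: [-0.0, 1.0, 0.7]
gripper_width: 0.0727
```

```bash
python3 - <<'E'
from h import *
go(.5131,.2898,.056,74.5)
p,d,c=grab('wrist','w1'); P=pts(d,c); o=arm.get_obs()
from scipy.optimize import least_squares
hsv=cv2.cvtColor(p,cv2.COLOR_RGB2HSV)
m=(np.hypot(P[...,0]-.513,P[...,1]-.29)<.03)&(P[...,2]>.03)&(P[...,2]<.07)&(hsv[...,1]>80);Q=P[m]
f=lambda x:(np.sqrt(((Q[:,0]-x[0])/.022)**2+((Q[:,1]-x[1])/.022)**2+((Q[:,2]-x[2])/.025)**2)-1)*.022
r=least_squares(f,[.513,.29,.036],loss='soft_l1',f_scale=.001);print(r.x,len(Q))
R=Ro.from_quat(o['orientation']).as_matrix(); T=(P-o['eef_pos'])@R
m=(abs(T[...,0])<.02)&(abs(T[...,1])<.06)&(T[...,2]>-.02)&(T[...,2]<.03)&(d>0)
for s in(1,-1):
    q=T[m&(T[...,1]*s>.025)]; print(len(q),q[:,2].max(),(q[:,1]*s).min(),q[:,0].min(),q[:,0].max())
E
```

```text
pos [0.5112 0.2939 0.123 ] yaw 74.54 tilt [ 2.5e-03  9.0e-04 -1.0e+00] w 0.0727 t 1.65 F [-0.   1.   0.7] q6 -0.95
shift units [-0.055 -0.071  1.34 ] len 0.0671
turn z units (do last/first) 0.005
[0.51199814 0.28973674 0.03680439] 2634
1710 0.016890171531639183 0.03585583968421843 -0.009592974184876655 0.013479288748255033
1705 0.016841700111422386 0.03560266159514154 -0.0097013328443655 0.013335983248267484
```

View pics/w1.png

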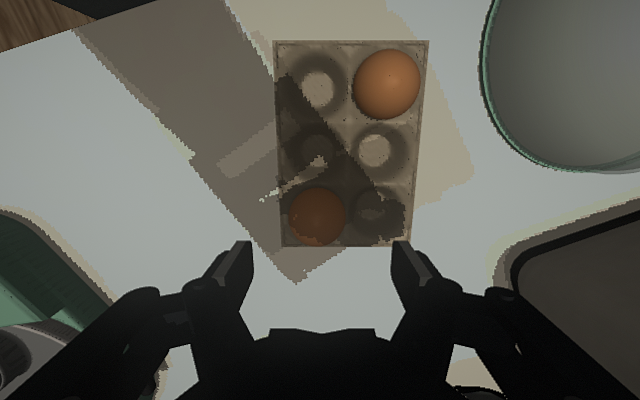

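Emit:
move_arm(deltas=[[-0.04,-0.08,0.35,0,0,0,0.85],[0,0,0.35,0,0,0,0.85],[0,0,0.3,0,0,0,0.85],[0,0,0.2,0,0,0,0.85],[0,0,0,0,0,0,0.85]])

```text
clock: 2.2
eef_pos: [0.5103, 0.2888, 0.06]
orientation: [0.135, 0.991, -0.001, -0.001]
wrist_force: [-0.2, 0.7, -0.4]
gripper_width: 0.0723
```

```bash
python3 - <<'E'
from h import *
go(.5122,.2897,.055,74.5)
grab('wrist','w2')
E
```

```text
pos [0.5103 0.2888 0.06  ] yaw 74.53 tilt [-2.4e-03 -8.0e-04 -1.0e+00] w 0.0723 t 2.2 F [-0.2  0.7 -0.4] q6 -0.96
shift units [-0.032  0.027  0.1  ] len 0.0054
turn z units (do last/first) 0.004
```

View pics/w2.png

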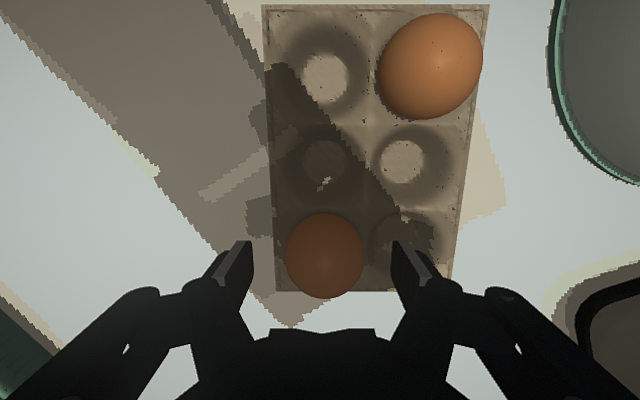

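Emit:
move_arm(deltas=[[-0.03,0.03,0.1,0,0,0,0.85],[0,0,0,0,0,0,0.4],[0,0,0,0,0,0,0.4],[0,0,0,0,0,0,0.4],[0,0,0,0,0,0,0.4]])

```text
clock: 2.75
eef_pos: [0.5138, 0.2904, 0.0574]
orientation: [0.135, 0.991, 0.001, 0.001]
wrist_force: [0.3, 0.5, 3.5]
gripper_width: 0.0393
```

```bash
python3 - <<'E'
from h import *
go(.5122,.2897,.20,74.5)
E
```

```text
pos [0.5138 0.2904 0.0574] yaw 74.52 tilt [ 2.e-03  8.e-04 -1.e+00] w 0.0393 t 2.75 F [0.3 0.5 3.5] q6 -0.96
shift units [ 0.023 -0.018 -2.853] len 0.1426
turn z units (do last/first) 0.003
```

```bash
python3 - <<'E'
from h import *
go(.5122,.2897,.20,74.5)
grab('wrist','w3')
E
```

```text
pos [0.5138 0.2904 0.0574] yaw 74.52 tilt [ 2.e-03  8.e-04 -1.e+00] w 0.0393 t 2.75 F [0.3 0.5 3.5] q6 -0.96
shift units [ 0.023 -0.018 -2.853] len 0.1426
turn z units (do last/first) 0.003
```

View pics/w3.png

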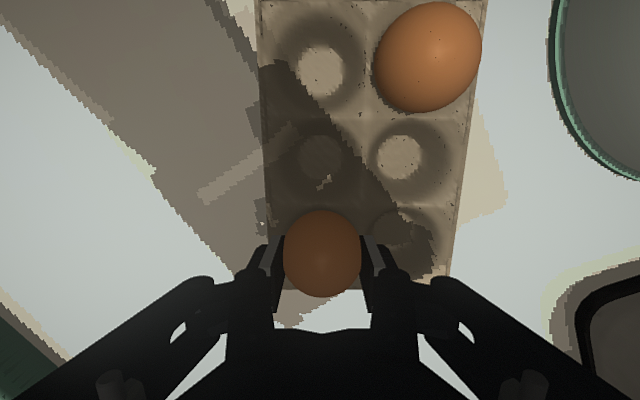

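Emit:
move_arm(deltas=[[0,0,0,0,0,0,0.35],[0,0,-0.2,0,0,0,0.35],[0,0,-0.4,0,0,0,0.35],[0,0,-0.4,0,0,0,0.35],[0,0,0,0,0,0,0.35]])

```text
clock: 3.3
eef_pos: [0.5146, 0.2907, 0.1093]
orientation: [0.135, 0.991, 0.001, 0.002]
wrist_force: [0.4, -0.4, 0.4]
gripper_width: 0.0398
```

```bash
python3 - <<'E'
from h import *
go(.5122,.2897,.20,74.5)
grab('wrist','w4')
E
```

```text
pos [0.5146 0.2907 0.1093] yaw 74.53 tilt [ 0.0049  0.0018 -1.    ] w 0.0398 t 3.3 F [ 0.4 -0.4  0.4] q6 -0.96
shift units [ 0.032 -0.026 -1.815] len 0.0908
turn z units (do last/first) 0.004
```

View pics/w4.png

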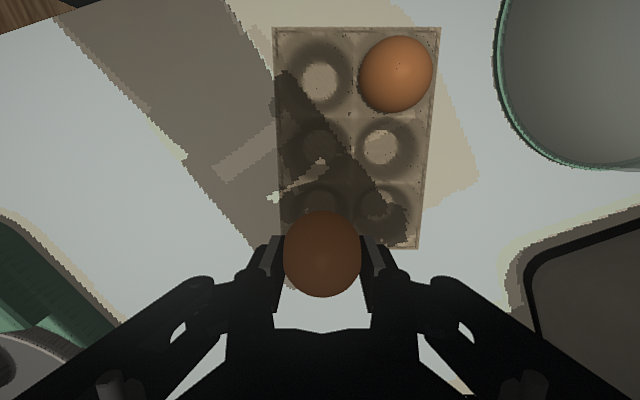

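```bash
cat >> h.py <<'E'
from scipy.optimize import least_squares
def eggfit(tag,o,g=(0,0,.02)):
    p,d,c=load(tag);P=pts(d,c);R=Ro.from_quat(o['orientation']).as_matrix();T=(P-o['eef_pos'])@R
    hsv=cv2.cvtColor(p,cv2.COLOR_RGB2HSV)
    m=(np.hypot(T[...,0]-g[0],T[...,1]-g[1])<.023)&(abs(T[...,2]-g[2])<.03)&(hsv[...,1]>80)&(d>0);Q=T[m]
    def f(x):
        ax=np.array([x[3],x[4],-1.]);ax/=np.linalg.norm(ax);D=Q-x[:3];h=D@ax;r=np.linalg.norm(D-np.outer(h,ax),axis=1)
        return (np.hypot(r/.022,h/np.where(h>0,.025,.030))-1)*.022
    r=least_squares(f,[*g,0,0],loss='soft_l1',f_scale=.001); print('egg in tool',r.x.round(4),len(Q),np.abs(r.fun).mean()); 
    if len(Q): print('world ctr',R@r.x[:3]+o['eef_pos'])
    return r.x
E
python3 - <<'E'
from h import *
o=arm.get_obs(); eggfit('w4',o)
go(.606,-.0721,.20,20)
E
```

```text
egg in tool [0.0003 0.0008 0.0188 0.0263 0.0014] 5509 0.00031920766240505383
world ctr [0.51358347 0.29113315 0.08870403]
pos [0.5136 0.2903 0.1075] yaw 74.52 tilt [ 2.4e-03  8.0e-04 -1.0e+00] w 0.0396 t 3.35 F [-0.4 -1.  -1.8] q6 -0.96
shift units [-3.719 -6.489 -1.851] len 0.3852
turn z units (do last/first) 6.815
```

Emit:
move_arm(deltas=[[-0.2,-0.3,-0.5,0,0,0,0.35],[-0.36,-0.6,-0.5,0,0,0,0.35],[-0.36,-0.65,-0.45,0,0,0,0.35],[-0.4,-0.7,0,0,0,0,0.35],[-0.4,-0.7,0,0,0,-0.5,0.35]])

```text
clock: 3.85
eef_pos: [0.5563, 0.1236, 0.1783]
orientation: [0.099, 0.995, -0.0, -0.0]
wrist_force: [1.1, 0.4, -1.0]
gripper_width: 0.0393
```

Emit:
move_arm(deltas=[[-0.4,-0.7,0,0,0,0,0.35],[-0.4,-0.7,0,0,0,0,0.35],[-0.4,-0.7,0,0,0,0,0.35],[-0.2,-0.4,0,0,0,0,0.35],[0,0,0,0,0,0,0.35]])

```text
clock: 4.35
eef_pos: [0.6, -0.0143, 0.1769]
orientation: [0.102, 0.995, -0.0, -0.001]
wrist_force: [0.1, 0.4, -0.2]
gripper_width: 0.0394
```

```bash
python3 - <<'E'
from h import *
go(.606,-.0721,.11,78.5)
E
```

```text
pos [ 0.6    -0.0143  0.1769] yaw 78.29 tilt [-2.6e-03 -1.0e-04 -1.0e+00] w 0.0394 t 4.35 F [ 0.1  0.4 -0.2] q6 -1.56
shift units [-0.355 -1.107  1.339] len 0.0886
turn z units (do last/first) -0.026
```

Emit:
move_arm(deltas=[[-0.12,-0.37,0,0,0,0,0.35],[-0.12,-0.37,0.2,0,0,0,0.35],[-0.12,-0.37,0.4,0,0,0,0.35],[0,0,0.4,0,0,0,0.35],[0,0,0,0,0,0,0.35]])

```text
clock: 4.85
eef_pos: [0.6036, -0.0681, 0.1239]
orientation: [0.1, 0.995, 0.001, -0.005]
wrist_force: [-0.0, -0.2, -1.2]
gripper_width: 0.0394
```

```bash
python3 - <<'E'
from h import *
go(.606,-.0721,.092,78.5)
o=arm.get_obs();grab('wrist','w5'); eggfit('w5',o)
E
```

```text
pos [ 0.6036 -0.0681  0.1239] yaw 78.51 tilt [-0.0093  0.003  -1.    ] w 0.0394 t 4.85 F [-0.  -0.2 -1.2] q6 -1.65
shift units [-0.069 -0.069  0.637] len 0.0322
turn z units (do last/first) 0.002
egg in tool [0.0011 0.0002 0.0206 0.0365 0.0096] 5364 0.00033418662042303385
world ctr [ 0.6023747  -0.06761693  0.10335474]
```

View pics/w5.png

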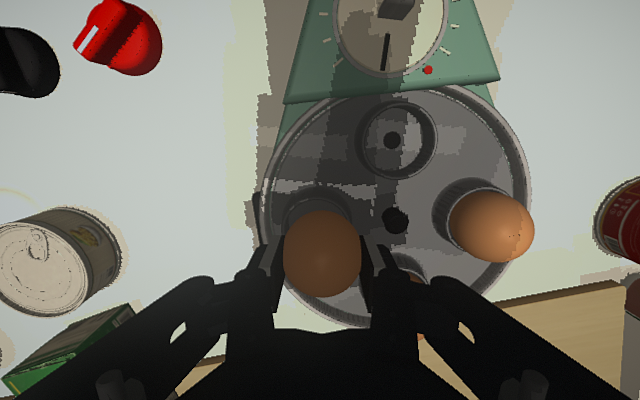

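```bash
python3 - <<'E'
from h import *
p,d,c=load('w5');P=pts(d,c)
print('w1 hole',pixray(392,141,.042,c),'lift',P[218,394],pixray(394,220,.057,c))
m=(P[...,2]>.058)&(P[...,2]<.066)&(np.hypot(P[...,0]-.558,P[...,1]+.009)<.03);Q=P[m];
r=least_squares(lambda x:np.hypot(Q[:,0]-x[0],Q[:,1]-x[1])-.023,[.558,-.009],loss='soft_l1',f_scale=.001);print('w1 collar',r.x,len(Q),np.median(Q[:,2]))
m=(P[...,2]>.058)&(P[...,2]<.066)&(np.hypot(P[...,0]-.606,P[...,1]+.072)<.03);Q=P[m];
if len(Q)>20:
  r=least_squares(lambda x:np.hypot(Q[:,0]-x[0],Q[:,1]-x[1])-.023,[.606,-.072],loss='soft_l1',f_scale=.001);print('w0 collar',r.x,len(Q))
hsv=cv2.cvtColor(p,cv2.COLOR_RGB2HSV)
m=(np.hypot(P[...,0]-.6216,P[...,1]-.0385)<.03)&(P[...,2]>.066)&(P[...,2]<.11)&(hsv[...,1]>80);Q=P[m]
f=lambda x:(np.sqrt(((Q[:,0]-x[0])/.022)**2+((Q[:,1]-x[1])/.022)**2+((Q[:,2]-x[2])/.025)**2)-1)*.022
print('egg c',least_squares(f,[.62,.0385,.072],loss='soft_l1',f_scale=.001).x,len(Q))
m=(P[...,2]>.074)&(P[...,2]<.09)&(np.hypot(P[...,0]-.4838,P[...,1]+.0035)<.02);print('shaft',P[m].mean(0),m.sum())
E
```

```text
w1 hole [ 0.55807996 -0.00838061  0.042     ] lift [ 0.60779245 -0.01802097  0.06006993] [ 0.61048873 -0.0176157   0.057     ]
w1 collar [ 0.55675661 -0.00945263] 1291 0.062162813984347025
w0 collar [ 0.60422656 -0.07175917] 521
egg c [0.62023963 0.03899989 0.07269254] 4502
shaft [ 0.48669828 -0.00421259  0.07876253] 276
```

Emit:
move_arm(deltas=[[-0.05,-0.08,0.1,0,0,0,0.35],[0,0,0.2,0,0,0,0.35],[0,0,0.1,0,0,0,0.35],[0,0,0,0,0,0,0.35],[0,0,0,0,0,0,0.35]])

```text
clock: 5.4
eef_pos: [0.6085, -0.0737, 0.1088]
orientation: [0.1, 0.995, 0.0, -0.0]
wrist_force: [-0.7, -0.2, -0.3]
gripper_width: 0.0396
```

```bash
python3 - <<'E'
from h import *
go(.6055,-.072,.092,78.5)
E
```

```text
pos [ 0.6085 -0.0737  0.1088] yaw 78.53 tilt [-1.e-04  1.e-04 -1.e+00] w 0.0396 t 5.4 F [-0.7 -0.2 -0.3] q6 -1.66
shift units [0.066 0.021 0.336] len 0.0172
turn z units (do last/first) 0.004
```

Emit:
move_arm(deltas=[[0.05,0.02,0.06,0,0,0,0.35],[0,0,0.06,0,0,0,0.35],[0,0,0.06,0,0,0,0.35],[0,0,0,0,0,0,0.35],[0,0,0,0,0,0,0.35]])

```text
clock: 5.9
eef_pos: [0.6062, -0.0724, 0.0997]
orientation: [0.1, 0.995, 0.0, -0.0]
wrist_force: [0.8, -0.8, -0.0]
gripper_width: 0.0394
```

```bash
python3 - <<'E'
from h import *
go(.6055,-.072,.092,78.5)
E
```

```text
pos [ 0.6062 -0.0724  0.0997] yaw 78.52 tilt [-2.e-04  1.e-04 -1.e+00] w 0.0394 t 5.9 F [ 0.8 -0.8 -0. ] q6 -1.66
shift units [0.016 0.004 0.154] len 0.0077
turn z units (do last/first) 0.003
```

Emit:
move_arm(deltas=[[0.0,0,0.05,0,0,0,0.35],[0,0,0.04,0,0,0,0.35],[0,0,0.03,0,0,0,0.35],[0,0,0,0,0,0,0.35],[0,0,0,0,0,0,0.35]])

```text
clock: 6.4
eef_pos: [0.6063, -0.0724, 0.0938]
orientation: [0.1, 0.995, -0.0, -0.0]
wrist_force: [-0.9, 0.3, -0.3]
gripper_width: 0.0398
```

```bash
python3 - <<'E'
from h import *
go(.6055,-.072,.092,78.5)
o=arm.get_obs();grab('wrist','w6'); eggfit('w6',o)
E
```

```text
pos [ 0.6063 -0.0724  0.0938] yaw 78.52 tilt [-0. -0. -1.] w 0.0398 t 6.4 F [-0.9  0.3 -0.3] q6 -1.66
shift units [0.017 0.004 0.036] len 0.002
turn z units (do last/first) 0.003
egg in tool [0.0011 0.0002 0.0206 0.046  0.0122] 5361 0.00033113083623969485
world ctr [ 0.60523817 -0.07197046  0.07322303]
```

View pics/w6.png

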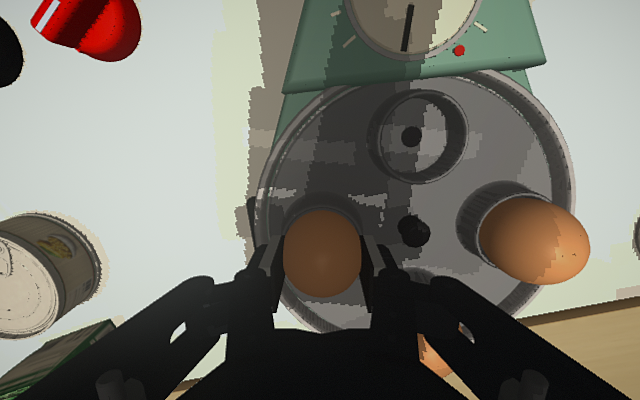

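Emit:
move_arm(deltas=[[0.0,0,0.02,0,0,0,0.35],[0,0,0.01,0,0,0,0.35],[0,0,0.0,0,0,0,0.35],[0,0,0,0,0,0,0.35],[0,0,0,0,0,0,0.35]])

```text
clock: 6.95
eef_pos: [0.6068, -0.0725, 0.0934]
orientation: [0.1, 0.995, -0.0, 0.001]
wrist_force: [-1.2, 0.5, 5.4]
gripper_width: 0.0394
```

Emit:
move_arm(deltas=[[0.0,0,0,0,0,0,0.5],[0,0,0,0,0,0,0.6],[0,0,0.0,0,0,0,0.75],[0,0,0,0,0,0,0.75],[0,0,0,0,0,0,0.75]])

```text
clock: 7.45
eef_pos: [0.606, -0.0723, 0.0919]
orientation: [0.1, 0.995, 0.0, -0.0]
wrist_force: [-0.9, 0.4, 0.2]
gripper_width: 0.0641
```

```bash
python3 - <<'E'
from h import *
o=arm.get_obs();go(.606,-.072,.19);grab('wrist','w7'); eggfit('w7',o)
E
```

```text
pos [ 0.606  -0.0723  0.0919] yaw 78.52 tilt [-6.e-04  2.e-04 -1.e+00] w 0.0641 t 7.45 F [-0.9  0.4  0.2] q6 -1.66
shift units [ 0.003  0.006 -1.962] len 0.0981
egg in tool [ 0.0005 -0.      0.0191  0.0397 -0.0207] 5653 0.0003264165300481331
world ctr [ 0.6055577  -0.07225289  0.07281971]
```

View pics/w7.png

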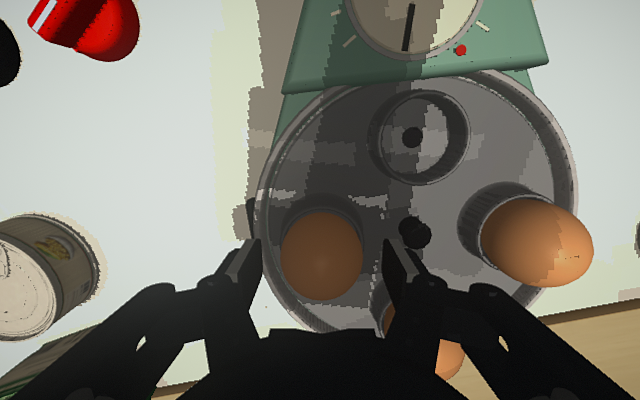

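Emit:
move_arm(deltas=[[0.0,0,-0.5,0,0,0,0.75],[0,0,-0.9,0,0,0,0.85],[0.2,0.4,-0.3,0,0,0,0.85],[0.3,0.75,0,0,0,0,0.85],[0.35,0.85,0,0,0,0,0.85]])

```text
clock: 8.0
eef_pos: [0.5851, 0.0341, 0.1787]
orientation: [0.101, 0.995, -0.0, 0.001]
wrist_force: [0.3, 0.9, -0.2]
gripper_width: 0.0723
```

```bash
python3 - <<'E'
from h import *
go(.4347,.360,.12,74.5)
E
```

```text
pos [0.5851 0.0341 0.1787] yaw 78.37 tilt [ 2.9e-03 -4.0e-04 -1.0e+00] w 0.0723 t 8.0 F [ 0.3  0.9 -0.2] q6 -1.48
shift units [4.263 5.777 1.163] len 0.3637
turn z units (do last/first) 0.484
```

Emit:
move_arm(deltas=[[0.53,0.72,0,0,0,0,0.85],[0.53,0.72,0,0,0,0,0.85],[0.53,0.72,0,0,0,0,0.85],[0.53,0.72,0,0,0,0,0.85],[0.53,0.72,0,0,0,0,0.85]])

```text
clock: 8.5
eef_pos: [0.4895, 0.2383, 0.1774]
orientation: [0.1, 0.995, 0.0, 0.0]
wrist_force: [0.9, -0.4, 0.6]
gripper_width: 0.0725
```

Emit:
move_arm(deltas=[[0.53,0.72,0.1,0,0,0,0.85],[0.53,0.72,0.3,0,0,0,0.85],[0.4,0.5,0.4,0,0,0,0.85],[0.1,0.15,0.3,0,0,0.5,0.85],[0,0,0,0,0,0,0.85]])

```text
clock: 9.0
eef_pos: [0.4323, 0.3552, 0.1197]
orientation: [0.133, 0.991, -0.002, -0.002]
wrist_force: [0.3, -0.3, 0.0]
gripper_width: 0.0724
```

```bash
python3 - <<'E'
from h import *
go(.4347,.360,.055,74.5)
o=arm.get_obs();grab('wrist','w8'); 
R=Ro.from_quat(o['orientation']).as_matrix();eggfit('w8',o,R.T@(np.array([.4347,.36,.036])-o['eef_pos']))
E
```

```text
pos [0.4323 0.3552 0.1197] yaw 74.69 tilt [-0.0048 -0.0026 -1.    ] w 0.0724 t 9.0 F [ 0.3 -0.3  0. ] q6 -0.8
shift units [-0.026  0.11   1.293] len 0.0649
turn z units (do last/first) 0.024
egg in tool [-0.0006  0.0055  0.0828  0.0245 -0.0187] 2740 0.00031366531843591937
world ctr [0.43395708 0.36011281 0.03680382]
```

View pics/w8.png

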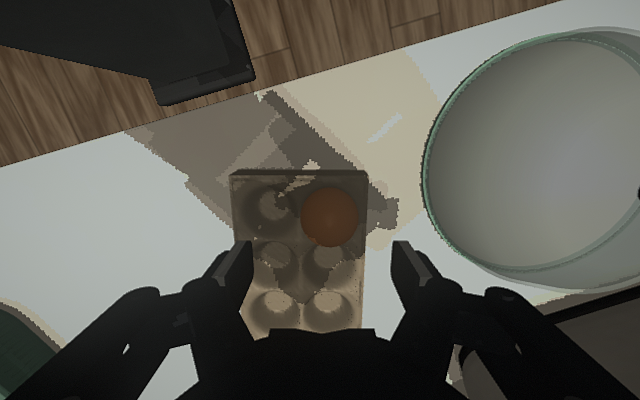

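```bash
python3 - <<'E'
from h import *
p,d,c=load('top0');P=pts(d,c);a=np.radians(74.5)
m=(P[...,0]>.3)&(P[...,0]<.6)&(P[...,1]>.4)&(P[...,1]<.7)&(P[...,2]>.008);Q=P[m]
print(Q[:,2].max(),Q.min(0),Q.max(0))
D=Q-[.4345,.36,0];yy=D[:,0]*np.cos(a)+D[:,1]*np.sin(a);xx=-D[:,0]*np.sin(a)+D[:,1]*np.cos(a)
for z in(.01,.03,.05,.07,.09): 
    k=(abs(xx)<.05)&(Q[:,2]>z); print(z,yy[k].min() if k.any() else None)
E
```

```text
0.1998486554838322 [0.35109291 0.43949839 0.00801966] [0.59998787 0.69015674 0.19984866]
0.01 0.07821275534120341
0.03 0.0796204828750466
0.05 0.0889639532422714
0.07 0.10100324968285981
0.09 0.16017055389742396
```

Emit:
move_arm(deltas=[[-0.03,0.1,0.25,0,0,0,0.8],[0,0,0.3,0,0,0,0.8],[0,0,0.3,0,0,0,0.8],[0,0,0.25,0,0,0,0.8],[0,0,0,0,0,0,0.8]])

```text
clock: 9.55
eef_pos: [0.4361, 0.3578, 0.0642]
orientation: [0.135, 0.991, -0.002, -0.002]
wrist_force: [-0.1, 0.1, -0.1]
gripper_width: 0.0682
```

```bash
python3 - <<'E'
from h import *
go(.4345,.360,.056,74.5)
E
```

```text
pos [0.4361 0.3578 0.0642] yaw 74.49 tilt [-0.0049 -0.0027 -1.    ] w 0.0682 t 9.55 F [-0.1  0.1 -0.1] q6 -0.79
shift units [0.041 0.034 0.165] len 0.0087
turn z units (do last/first) -0.002
```

Emit:
move_arm(deltas=[[0.04,0.03,0.16,0,0,0,0.8],[0,0,0,0,0,0,0.4],[0,0,0,0,0,0,0.35],[0,0,0,0,0,0,0.35],[0,0,0,0,0,0,0.35]])

```text
clock: 10.05
eef_pos: [0.4365, 0.3615, 0.06]
orientation: [0.135, 0.991, 0.001, 0.001]
wrist_force: [0.9, 0.9, 1.4]
gripper_width: 0.0391
```

Emit:
move_arm(deltas=[[0,0,0,0,0,0,0.35],[0,0,-0.3,0,0,0,0.35],[0,0,-0.7,0,0,0,0.35],[0,0,-0.7,0,0,0,0.35],[0,0,-0.7,0,0,0,0.35]])

```text
clock: 10.55
eef_pos: [0.4358, 0.361, 0.1813]
orientation: [0.135, 0.991, -0.0, -0.0]
wrist_force: [1.1, 0.7, -0.5]
gripper_width: 0.0394
```

```bash
python3 - <<'E'
from h import *
go(.558,-.0092,.17,78.5)
o=arm.get_obs();grab('wrist','w9'); eggfit('w9',o)
E
```

```text
pos [0.4358 0.361  0.1813] yaw 74.52 tilt [-1.e-04 -0.e+00 -1.e+00] w 0.0394 t 10.55 F [ 1.1  0.7 -0.5] q6 -0.79
shift units [-4.331 -6.483  0.226] len 0.39
turn z units (do last/first) -0.497
egg in tool [ 0.0017 -0.0001  0.0231  0.0513  0.0286] 4865 0.00034178546025850063
world ctr [0.43418195 0.3613762  0.15825808]
```

View pics/w9.png

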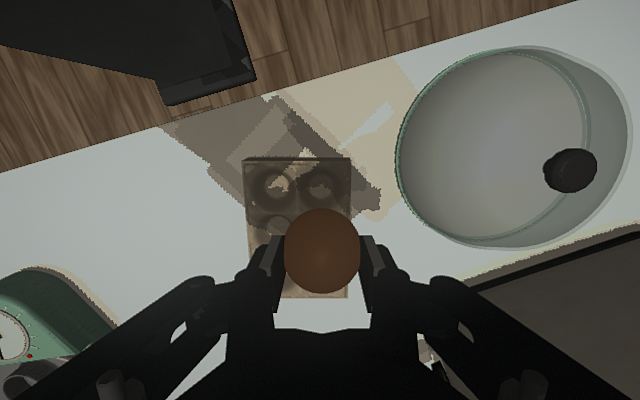

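Emit:
move_arm(deltas=[[-0.3,-0.4,0,0,0,0,0.35],[-0.48,-0.72,0,0,0,0,0.35],[-0.48,-0.72,0,0,0,0,0.35],[-0.48,-0.72,0,0,0,0,0.35],[-0.48,-0.72,0,0,0,0,0.35]])

```text
clock: 11.1
eef_pos: [0.4995, 0.172, 0.1802]
orientation: [0.134, 0.991, 0.0, 0.0]
wrist_force: [1.4, -0.5, -0.9]
gripper_width: 0.0396
```

Emit:
move_arm(deltas=[[-0.48,-0.72,0,0,0,0,0.35],[-0.48,-0.72,0,0,0,0,0.35],[-0.48,-0.72,0,0,0,0,0.35],[-0.48,-0.72,0,0,0,0,0.35],[-0.15,-0.3,0,0,0,-0.5,0.35]])

```text
clock: 11.6
eef_pos: [0.5577, -0.0109, 0.1804]
orientation: [0.101, 0.995, -0.001, 0.001]
wrist_force: [-0.5, 0.9, -0.9]
gripper_width: 0.0393
```

```bash
python3 - <<'E'
from h import *
go(.5575,-.0092,.13,78.5)
E
```

```text
pos [ 0.5577 -0.0109  0.1804] yaw 78.44 tilt [ 0.0018 -0.0013 -1.    ] w 0.0393 t 11.6 F [-0.5  0.9 -0.9] q6 -1.57
shift units [0.012 0.033 1.008] len 0.0505
turn z units (do last/first) -0.008
```

Emit:
move_arm(deltas=[[0,0.03,0.3,0,0,0,0.35],[0,0,0.4,0,0,0,0.35],[0,0,0.3,0,0,0,0.35],[0,0,0,0,0,0,0.35],[0,0,0,0,0,0,0.35]])

```text
clock: 12.1
eef_pos: [0.5565, -0.005, 0.1289]
orientation: [0.1, 0.995, 0.0, -0.001]
wrist_force: [-0.1, 0.3, -0.9]
gripper_width: 0.0392
```

```bash
python3 - <<'E'
from h import *
go(.5575,-.0092,.0955,78.5)
o=arm.get_obs();grab('wrist','w10'); eggfit('w10',o)
p,d,c=load('w10');P=pts(d,c)
for g in((.5575,-.0092),):
  m=(P[...,2]>.058)&(P[...,2]<.066)&(np.hypot(P[...,0]-g[0],P[...,1]-g[1])<.03);Q=P[m];
  r=least_squares(lambda x:np.hypot(Q[:,0]-x[0],Q[:,1]-x[1])-.023,g,loss='soft_l1',f_scale=.001);print('w1 collar',r.x,len(Q),np.median(Q[:,2]))
E
```

```text
pos [ 0.5565 -0.005   0.1289] yaw 78.57 tilt [-1.2e-03  3.0e-04 -1.0e+00] w 0.0392 t 12.1 F [-0.1  0.3 -0.9] q6 -1.56
shift units [-0.037 -0.078  0.667] len 0.0336
turn z units (do last/first) 0.008
egg in tool [ 0.0016 -0.      0.023   0.0703  0.05  ] 4917 0.00039921897119432105
world ctr [ 0.55491086 -0.00473499  0.10580862]
w1 collar [ 0.55653   -0.0086134] 506 0.062392071838623935
```

View pics/w10.png

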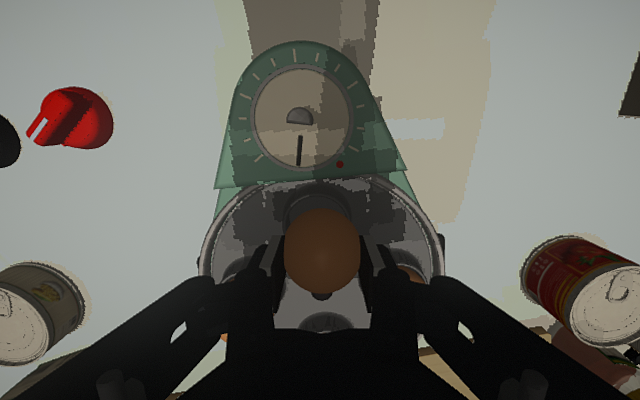

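Emit:
move_arm(deltas=[[-0.04,-0.08,0.1,0,0,0,0.35],[0,0,0.2,0,0,0,0.35],[0,0,0.2,0,0,0,0.35],[0,0,0.0,0,0,0,0.35],[0,0,0,0,0,0,0.35]])

```text
clock: 12.65
eef_pos: [0.5576, -0.0101, 0.1036]
orientation: [0.1, 0.995, 0.0, -0.001]
wrist_force: [-0.4, 0.1, -0.1]
gripper_width: 0.0392
```

```bash
python3 - <<'E'
from h import *
go(.558,-.0090,.0955,78.5)
E
```

```text
pos [ 0.5576 -0.0101  0.1036] yaw 78.52 tilt [-1.5e-03  3.0e-04 -1.0e+00] w 0.0392 t 12.65 F [-0.4  0.1 -0.1] q6 -1.57
shift units [-0.003  0.024  0.161] len 0.0081
turn z units (do last/first) 0.002
```

Emit:
move_arm(deltas=[[0,0.02,0.06,0,0,0,0.35],[0,0,0.05,0,0,0,0.35],[0,0,0.03,0,0,0,0.35],[0,0,0.0,0,0,0,0.35],[0,0,0,0,0,0,0.35]])

```text
clock: 13.15
eef_pos: [0.5583, -0.0092, 0.0974]
orientation: [0.1, 0.995, -0.0, 0.0]
wrist_force: [1.0, -0.4, -1.5]
gripper_width: 0.0389
```

```bash
python3 - <<'E'
from h import *
go(.558,-.0090,.0955,78.5)
E
```

```text
pos [ 0.5583 -0.0092  0.0974] yaw 78.52 tilt [ 1.e-04 -0.e+00 -1.e+00] w 0.0389 t 13.15 F [ 1.  -0.4 -1.5] q6 -1.57
shift units [0.007 0.003 0.038] len 0.0019
turn z units (do last/first) 0.003
```

Emit:
move_arm(deltas=[[0,0,0.02,0,0,0,0.35],[0,0,0.01,0,0,0,0.35],[0,0,0,0,0,0,0.35],[0,0,0.0,0,0,0,0.35],[0,0,0,0,0,0,0.35]])

```text
clock: 13.65
eef_pos: [0.5584, -0.0093, 0.096]
orientation: [0.1, 0.995, -0.0, 0.0]
wrist_force: [-0.6, -0.2, -0.4]
gripper_width: 0.0394
```

Emit:
move_arm(deltas=[[0,0,0.02,0,0,0,0.35],[0,0,0.01,0,0,0,0.35],[0,0,0,0,0,0,0.35],[0,0,0.0,0,0,0,0.35],[0,0,0,0,0,0,0.35]])

```text
clock: 14.15
eef_pos: [0.559, -0.0093, 0.0959]
orientation: [0.1, 0.995, -0.0, 0.001]
wrist_force: [-1.8, -0.1, 5.9]
gripper_width: 0.0389
```

```bash
python3 - <<'E'
from h import *
o=arm.get_obs();print(o['eef_pos'],o['wrist_force']);grab('wrist','w11'); eggfit('w11',o)
E
```

```text
[ 0.55897274 -0.00934812  0.09587242] [-1.82576504 -0.13527842  5.92619447]
egg in tool [0.0016 0.     0.023  0.048  0.0305] 4934 0.0004192151082007174
world ctr [ 0.55738967 -0.00899716  0.07286117]
```

Contact at the right height (egg centre 72.9 mm, as for the loaded eggs). I'll release it.

Emit:
move_arm(deltas=[[0.0,0,0,0,0,0,0.5],[0,0,0,0,0,0,0.6],[0,0,0.0,0,0,0,0.75],[0,0,0,0,0,0,0.75],[0,0,0,0,0,0,0.75]])

```text
clock: 14.7
eef_pos: [0.5581, -0.0092, 0.094]
orientation: [0.1, 0.995, 0.0, -0.0]
wrist_force: [-0.1, 0.8, -0.6]
gripper_width: 0.0642
```

Emit:
move_arm(deltas=[[0.0,0,-0.2,0,0,0,0.75],[0,0,-0.6,0,0,0,0.75],[0,0,-0.9,0,0,0,0.75],[0.5,0,-0.6,0,0,0,0.75],[0.5,0,0,0,0,0,0.75]])

```text
clock: 15.2
eef_pos: [0.5123, 0.0001, 0.2163]
orientation: [0.1, 0.995, -0.001, 0.006]
wrist_force: [-0.1, 0.6, 0.1]
gripper_width: 0.0639
```

```bash
python3 - <<'E'
from h import *
go(.448,-.2702,.2,78.5)
grab('wrist','w12')
E
```

```text
pos [5.123e-01 1.000e-04 2.163e-01] yaw 78.52 tilt [ 0.0119 -0.0024 -0.9999] w 0.0639 t 15.2 F [-0.1  0.6  0.1] q6 -1.57
shift units [ 0.188 -5.554  0.323] len 0.2783
turn z units (do last/first) 0.003
```

View pics/w12.png

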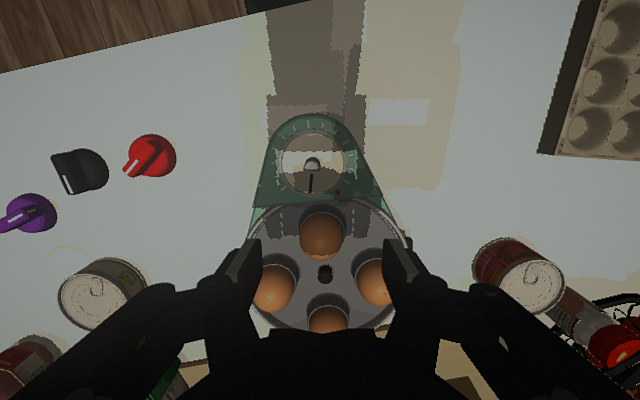

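Emit:
move_arm(deltas=[[0.3,0,0.2,0,0,0,0.75],[0.27,0,0.3,0,0,0,0.75],[0,0,0.2,0,0,0,0.75],[0,0,0,0,0,0,0.6],[0,0,0,0,0,0,0.6]])

```text
clock: 15.75
eef_pos: [0.4821, 0.0062, 0.1746]
orientation: [0.1, 0.995, -0.0, 0.0]
wrist_force: [0.2, 0.3, -0.7]
gripper_width: 0.0513
```

```bash
python3 - <<'E'
from h import *
go(.484,-.0036,.181,78.5)
grab('wrist','w13')
E
```

```text
pos [0.4821 0.0062 0.1746] yaw 78.52 tilt [ 3.e-04 -1.e-04 -1.e+00] w 0.0513 t 15.75 F [ 0.2  0.3 -0.7] q6 -1.57
shift units [-0.077 -0.184 -0.129] len 0.0119
turn z units (do last/first) 0.002
```

View pics/w13.png

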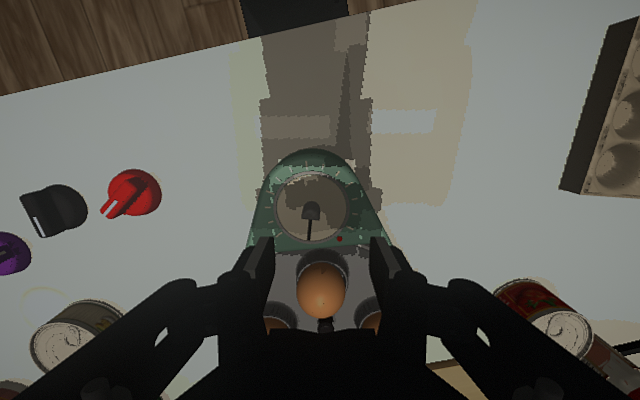

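Emit:
move_arm(deltas=[[-0.07,-0.18,0.2,0,0,0,0.6],[0,0,0.3,0,0,0,0.6],[0,0,0.17,0,0,0,0.6],[0,0,0,0,0,0,0.6],[0,0,0,0,0,0,0.6]])

```text
clock: 16.3
eef_pos: [0.4831, -0.0033, 0.1407]
orientation: [0.1, 0.995, -0.0, -0.0]
wrist_force: [0.7, 0.2, 0.4]
gripper_width: 0.0514
```

```bash
python3 - <<'E'
from h import *
go(.484,-.0036,.141,78.5)
p,d,c=grab('wrist','w14');print(arm.get_obs()['eef_pos'])
cv2.imwrite('pics/w14c.png',cv2.resize(p[140:290,220:420],None,fx=4,fy=4,interpolation=cv2.INTER_CUBIC)[:,:,::-1])
E
```

```text
pos [ 0.4831 -0.0033  0.1407] yaw 78.52 tilt [-3.e-04  0.e+00 -1.e+00] w 0.0514 t 16.3 F [0.7 0.2 0.4] q6 -1.59
shift units [-0.018 -0.002 -0.005] len 0.0009
turn z units (do last/first) 0.002
[ 0.48338959 -0.00331051  0.14118597]
```

View pics/w14c.png

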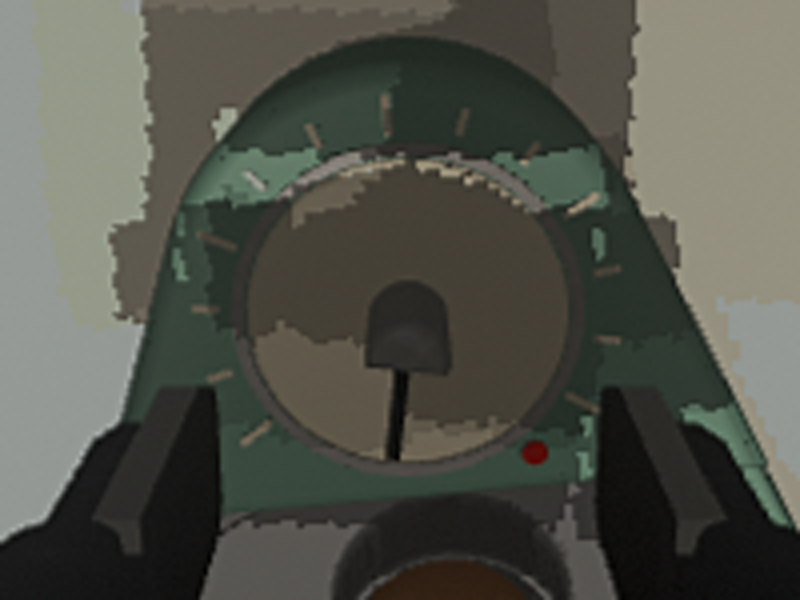

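```bash
python3 - <<'E'
from h import *
p,d,c=load('w14');P=pts(d,c)
R=np.array(c['R']);print('cam',-R.T@c['t'])
sub=P[205:235,305:340,2]*1000
print(sub[::2,::3].round(0).astype(int))
# index line & dial circle on z=.058
ep=np.array([pixray(220+a/4,140+b/4,.058,c)[:2] for a,b in((403,370),(395,460))]);v=ep[1]-ep[0];print('index ang',np.degrees(np.arctan2(v[1],v[0])),np.linalg.norm(v))
# dark line pixels
g=cv2.cvtColor(p,cv2.COLOR_RGB2GRAY)
X=np.array([pixray(u,vv,.058,c)[:2] for vv in range(237,252) for u in range(314,326) if g[vv,u]<45]);
u_,s_,vt=np.linalg.svd(X-X.mean(0));a=vt[0]*np.sign(vt[0,0]);print(len(X),X.mean(0),np.degrees(np.arctan2(a[1],a[0])),s_)
# dial ellipse points (edge of bright disc top at z .058)
ring=[(248,310),(568,310),(405,468),(290,425),(520,430),(545,210),(275,210)]
q=np.array([pixray(220+a/4,140+b/4,.058,c)[:2] for a,b in ring])
r=least_squares(lambda x:np.hypot(q[:,0]-x[0],q[:,1]-x[1])-x[2],[.484,-.0036,.0305]);print('dial',r.x,r.fun.round(4))
# D top mask
m=(P[...,2]>.0765)&(P[...,2]<.0865);m[:195]=0;m[245:]=0;m[:,:300]=0;m[:,345:]=0
Q=P[m];print('top',len(Q),Q.mean(0),np.median(Q[:,2]))
E
```

```text
cam [0.41315446 0.01133684 0.25933016]
[[ 59  58  60  59  58  58  60  60  60  59  58  59]
 [ 59  59  59  60  58  60  59  59  60  59  59  58]
 [ 59  59  59  59  59  59  59  59  58  60  58  60]
 [ 58  60  59  58  59  62  63  60  59  59  58  59]
 [ 59  59  59  59  65  65  67  65  60  60  59  59]
 [ 59  58  59  65  69  72  71  69  65  59  60  59]
 [ 59  59  59 259  75  75  76  74  70  59  59  59]
 [ 57  59  59  73  77  80  79  77  74  58  60  58]
 [ 59  59  60  77  80  81  81  81  77  59  60  59]
 [ 59  60  72  81  81  82  82  82  80  59  59  59]
 [ 59  60  77  81  82  82  82  82  81  59  60  59]
 [ 59  59  81  82  83  82  82  82  82  79  59  61]
 [ 59  59  80  81  81  83  82  81  82  80  60  58]
 [ 59  59  80  81  81  82  82  83  81  80  60  60]
 [ 59  58  58  60  60  59  60  59  81  59  59  59]]
index ang -16.21128867526389 0.019166381785073655
57 [ 0.50528424 -0.00985702] -18.186753564248487 [0.02741091 0.00641295]
dial [ 0.48571315 -0.00334349  0.0316769 ] [-0.0013 -0.0015  0.0001  0.0006  0.0004  0.001   0.0006]
top 270 [ 0.48211528 -0.00293568  0.0810865 ] 0.08139070030701236
```

```bash
cat >> h.py <<'E'
def indexline(tag,rows,cols,z=.058,dark=True):
    p,d,c=load(tag);g=cv2.cvtColor(p,cv2.COLOR_RGB2GRAY).astype(float);X=[]
    for v in range(*rows):
        r=g[v,cols[0]:cols[1]];b=np.median(r);w=np.clip((b-r) if dark else (r-b),0,None);w[w<.35*w.max()]=0
        X.append(pixray((w*np.arange(*cols)).sum()/w.sum(),v,z,c)[:2])
    X=np.array(X);m=X.mean(0);a=np.linalg.svd(X-m)[2][0];a*=np.sign(a[0]);res=(X-m)@np.array([-a[1],a[0]])
    print('line mean',m,'ang',np.degrees(np.arctan2(a[1],a[0])),'res',res.std());return m,a
def shaftfit(tag,x0,roi,top=.081,zthr=.0635):
    p,d,c=load(tag);P=pts(d,c);u0,u1,v0,v1=roi
    obs=((P[...,2]>zthr)|(d==0))[v0:v1,u0:u1].astype(np.float32); S=6
    def model(x,y,th,top=top):
        al=np.linspace(0,2*np.pi,120,endpoint=False);pr=[]
        for z,r,f in((zthr-.001,.0075,.002),(top-.001,.0075,.002),(top,.0065,.0015)):
            X=r*np.cos(al);Y=r*np.sin(al);X=np.minimum(X,f)
            W=np.stack([x+X*np.cos(th)-Y*np.sin(th),y+X*np.sin(th)+Y*np.cos(th),z+0*X],1)
            pr+=[proj(w,c) for w in W]
        h=cv2.convexHull(np.array(pr,np.float32))
        im=np.zeros(((v1-v0)*S,(u1-u0)*S),np.uint8);cv2.fillPoly(im,[np.round((h-[u0-.5,v0-.5])*S).astype(np.int32)],255)
        return cv2.resize(im,(u1-u0,v1-v0),interpolation=cv2.INTER_AREA)/255.
    from scipy.optimize import minimize
    cost=lambda q:((model(q[0]/1e3,q[1]/1e3,np.radians(q[2]))-obs)**2).sum()
    best=min((minimize(cost,[x0[0]*1e3+dx,x0[1]*1e3+dy,x0[2]+dt],method='Nelder-Mead',options=dict(initial_simplex=np.array([x0[0]*1e3+dx,x0[1]*1e3+dy,x0[2]+dt])+np.array([[0,0,0],[2,0,0],[0,2,0],[0,0,8.]]))) for dx in(-1,1) for dy in(-1,1) for dt in(-5,5)),key=lambda r:r.fun)
    print('shaft fit mm,deg',best.x,best.fun,obs.sum());return best.x
E
python3 - <<'E'
from h import *
for t in('w14',):
    m,a=indexline(t,(236,252),(308,332))
    shaftfit(t,(.484,-.0036,-17),(300,345,200,245))
    print('index line offset at shaft x .485: y=',m[1]+a[1]/a[0]*(.485-m[0]))
E
```

```text
line mean [ 0.50505519 -0.00968957] ang -17.59109535546616 res 0.0002377326295678011
shaft fit mm,deg [485.17847321  -3.84956646 -17.96536896] 12.422129950019222 399.0
index line offset at shaft x .485: y= -0.003331122370548536
```

```bash
python3 - <<'E'
from h import *
go(.448,-.2702,.12,89)
E
```

```text
pos [ 0.4834 -0.0033  0.1412] yaw 78.52 tilt [ 6.e-04 -2.e-04 -1.e+00] w 0.0513 t 16.35 F [-0.4 -0.6 -0.1] q6 -1.59
shift units [-0.368 -5.372  0.424] len 0.2701
turn z units (do last/first) -1.31
```

Emit:
move_arm(deltas=[[0,-0.4,-0.3,0,0,0,0.5],[-0.06,-0.8,0,0,0,0,0.5],[-0.06,-0.8,0,0,0,0,0.5],[-0.06,-0.8,0,0,0,0,0.5],[-0.06,-0.8,0,0,0,0,0.5]])

```text
clock: 16.85
eef_pos: [0.4591, -0.1836, 0.157]
orientation: [0.1, 0.995, -0.001, 0.001]
wrist_force: [0.4, 0.0, 0.4]
gripper_width: 0.0429
```

Emit:
move_arm(deltas=[[-0.06,-0.8,0,0,0,0,0.5],[-0.06,-0.8,0.3,0,0,0,0.5],[0,-0.2,0.4,0,0,-0.6,0.5],[0,0,0,0,0,-0.6,0.5],[0,0,0,0,0,-0.1,0.5]])

```text
clock: 17.35
eef_pos: [0.4468, -0.2719, 0.1208]
orientation: [0.01, 1.0, 0.0, -0.0]
wrist_force: [-0.1, 0.9, -0.5]
gripper_width: 0.042
```

```bash
python3 - <<'E'
from h import *
go(.448,-.2702,.094,89)
p,d,c=grab('wrist','w15')
E
```

```text
pos [ 0.4468 -0.2719  0.1208] yaw 88.9 tilt [-1.e-04  1.e-04 -1.e+00] w 0.042 t 17.35 F [-0.1  0.9 -0.5] q6 -2.29
shift units [-0.024  0.035  0.536] len 0.0269
turn z units (do last/first) -0.013
```

View pics/w15.png

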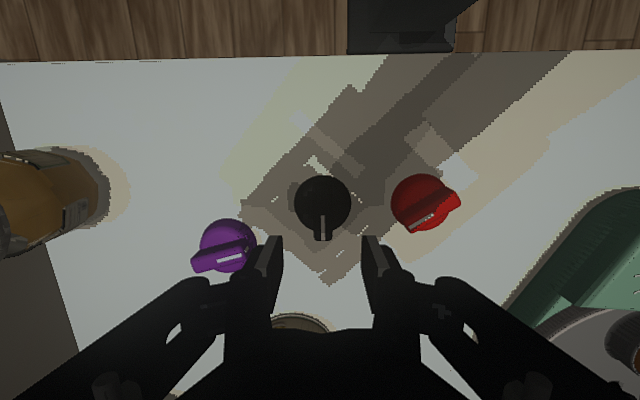

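Emit:
move_arm(deltas=[[-0.02,0.03,0.2,0,0,0,0.5],[0,0,0.2,0,0,0,0.5],[0,0,0.13,0,0,0,0.5],[0,0,0,0,0,0,0.5],[0,0,0,0,0,0,0.5]])

```text
clock: 17.9
eef_pos: [0.4479, -0.2695, 0.094]
orientation: [0.009, 1.0, 0.0, -0.0]
wrist_force: [0.4, -0.7, 0.5]
gripper_width: 0.0422
```

```bash
python3 - <<'E'
from h import *
go(.448,-.2702,.094,89)
p,d,c=grab('wrist','w16')
cv2.imwrite('pics/w16c.png',cv2.convertScaleAbs(cv2.resize(p[150:280,250:400],None,fx=4.6,fy=4.6,interpolation=cv2.INTER_CUBIC)[:,:,::-1],alpha=1.5))
E
```

```text
pos [ 0.4479 -0.2695  0.094 ] yaw 88.93 tilt [-5.e-04  4.e-04 -1.e+00] w 0.0422 t 17.9 F [ 0.4 -0.7  0.5] q6 -2.29
shift units [-0.002 -0.013 -0.001] len 0.0007
turn z units (do last/first) -0.008
```

View pics/w16c.png

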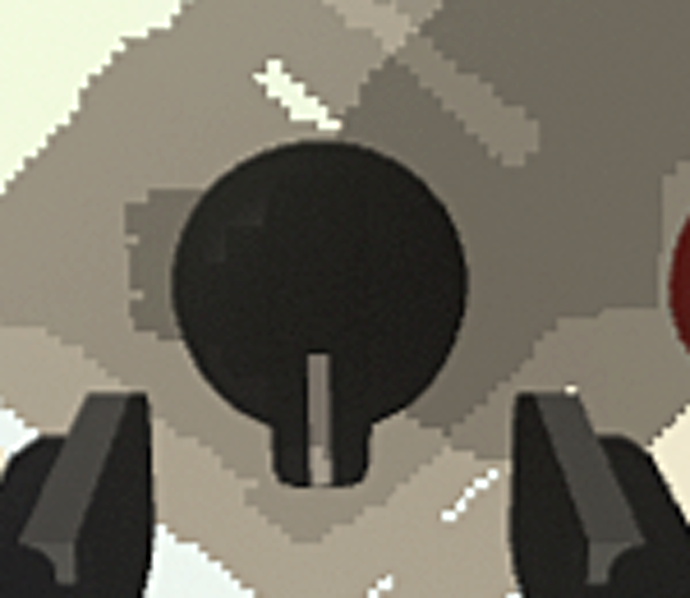

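```bash
cat >> h.py <<'E'
def knobfit(tag,x0,roi,z0=0.):
    p,d,c=load(tag);u0,u1,v0,v1=roi
    g=p.max(-1).astype(float); P=pts(d,c); obs=((P[...,2]>z0+.005)|(d==0))[v0:v1,u0:u1].astype(np.float32);S=6
    def model(x,y,th):
        al=np.linspace(0,2*np.pi,80,endpoint=False);ct,st=np.cos(th),np.sin(th)
        T=lambda X,Y,z:np.array([proj((x+a*ct-b*st,y+a*st+b*ct,z),c) for a,b in zip(X,Y)],np.float32)
        im=np.zeros(((v1-v0)*S,(u1-u0)*S),np.uint8)
        h1=np.concatenate([T(.025*np.cos(al),.025*np.sin(al),z) for z in(z0+.004,z0+.017)])
        r=.002;X=np.sign(np.cos(al))*(.023-r)+r*np.cos(al);Y=np.sign(np.sin(al))*(.0075-r)+r*np.sin(al)
        h2=np.concatenate([T(X,Y,z) for z in(z0+.017,z0+.034)])
        for h in(h1,h2): cv2.fillPoly(im,[np.round((cv2.convexHull(h)-[u0-.5,v0-.5])*S).astype(np.int32)],255)
        return cv2.resize(im,(u1-u0,v1-v0),interpolation=cv2.INTER_AREA)/255.
    from scipy.optimize import minimize
    cost=lambda q:((model(q[0]/1e3,q[1]/1e3,np.radians(q[2]))-obs)**2).sum()
    b=np.array([x0[0]*1e3,x0[1]*1e3,x0[2]])
    best=min((minimize(cost,b+s,method='Nelder-Mead',options=dict(initial_simplex=b+s+np.array([[0,0,0],[2,0,0],[0,2,0],[0,0,5.]]))) for s in([0,0,0],[-1,1,-3],[-1,-1,3])),key=lambda r:r.fun)
    print('knob fit',best.x,best.fun,obs.sum());return best.x
E
python3 - <<'E'
from h import *
p,d,c=load('w16');P=pts(d,c)
k=knobfit('w16',(.448,-.2700,-1.5),(280,360,170,262))
indexline('w16',(229,254),(313,326),z=.034,dark=False)
m=(P[...,2]>.028)&(P[...,2]<.045)&(np.hypot(P[...,0]-.448,P[...,1]+.27)<.035);print(cv2.minAreaRect(P[m][:,:2].astype(np.float32)),m.sum(),np.median(P[m][:,2]))
E
```

```text
knob fit [ 4.46502293e+02 -2.71144193e+02  2.40764032e-01] 465.0278046905036 3516.0
line mean [ 0.45808363 -0.27115686] ang -0.2643229210213038 res 7.301211336477903e-05
((0.44642966985702515, -0.27144235372543335), (0.014882896095514297, 0.045424215495586395), 89.33273315429688) 1382 0.03458899636887319
```

```bash
python3 - <<'E'
from h import *
p,d,c=load('w16');P=pts(d,c)
print(pixray(250+318/4.6-.5+.1,150+353/4.6-.5,.034,c),pixray(319.6,150+486/4.6-.5,.034,c))
m=(P[...,2]>.028)&(P[...,2]<.045)&(np.hypot(P[...,0]-.448,P[...,1]+.27)<.035);Q=P[m];print(np.percentile(Q[:,0],[0,.5,99.5,100]),np.percentile(Q[:,1],[0,.5,99.5,100]))
o=((P[...,2]>.005)|(d==0))[170:262,280:360];print(o.sum(),(d==0)[170:262,280:360].sum())
for r in o[::4]: print(''.join('#' if x else '.' for x in r))
E
```

```text
[ 0.44717235 -0.27105895  0.034     ] [ 0.46879552 -0.27090229  0.034     ]
[0.42371208 0.4239052  0.46862624 0.46909548] [-0.27874311 -0.2786347  -0.26388168 -0.26377818]
3516 38
........................................#.......................................
...............#................................................................
................................................................................
...............................###############.#................................
.....................####################################...................#...
................###############################################.................
......#......#####################################################..............
...........#########################################################............
.........#############################################################..........
........###############################################################.........
.......################################################################.........
.......######################
[... 242 characters left out ...]
########################################............
.............####################################################...............
................##############################################..................
##...................#####################################......................
###.........................#######################.............................
###..........................#####################..............................
###..........................#####################..............................
###............................#################................................
###.............................................................................
```

Emit:
move_arm(deltas=[[0.03,-0.03,0.3,0,0,-0.1,0.5],[0,0,0.3,0,0,0,0.5],[0,0,0.25,0,0,0,0.5],[0,0,0,0,0,0,0.5],[0,0,0,0,0,0,0.5]])

```text
clock: 18.45
eef_pos: [0.4462, -0.2711, 0.0513]
orientation: [0.002, 1.0, 0.0, -0.0]
wrist_force: [0.4, -0.1, 0.4]
gripper_width: 0.0424
```

```bash
python3 - <<'E'
from h import *
go(.4464,-.2712,.0445,89.8)
E
```

```text
pos [ 0.4462 -0.2711  0.0513] yaw 89.72 tilt [-9.e-04  8.e-04 -1.e+00] w 0.0424 t 18.45 F [ 0.4 -0.1  0.4] q6 -2.31
shift units [-0.004 -0.002  0.137] len 0.0068
turn z units (do last/first) -0.011
```

Emit:
move_arm(deltas=[[0,0,0.13,0,0,0,0.4],[0,0,0,0,0,0,0.3],[0,0,0,0,0,0,0.2],[0,0,0,0,0,0,0.1],[0,0,0,0,0,0,0.0]])

```text
clock: 18.95
eef_pos: [0.4467, -0.2715, 0.0458]
orientation: [0.002, 1.0, -0.0, 0.0]
wrist_force: [-0.6, -0.0, 1.3]
gripper_width: 0.0134
```

Emit:
move_arm(deltas=[[0,0,0,0,0,0,0],[0,0,0,0,0,0,0],[0,0,-0.2,0,0,0,0.0],[0,0,-0.4,0,0,0,0],[0,0,-0.6,0,0,0,0.0]])

```text
clock: 19.45
eef_pos: [0.4451, -0.2701, 0.1044]
orientation: [0.002, 1.0, 0.002, -0.002]
wrist_force: [-1.0, -0.2, 0.2]
gripper_width: 0.0132
```

```bash
python3 - <<'E'
from h import *
go(.483,-.0033,.18,72.3)
p,d,c=grab('wrist','w17');o=arm.get_obs()
R=Ro.from_quat(o['orientation']).as_matrix();T=(pts(d,c)-o['eef_pos'])@R
m=(abs(T[...,0])<.035)&(abs(T[...,1])<.035)&(T[...,2]>-.01)&(T[...,2]<.06)
cv2.imwrite('pics/w17c.png',cv2.convertScaleAbs(cv2.resize(p[180:300,240:400],None,fx=4.6,fy=4.6,interpolation=cv2.INTER_CUBIC)[:,:,::-1],alpha=1.7))
E
```

```text
pos [ 0.4451 -0.2701  0.1044] yaw 89.72 tilt [-0.0036  0.0032 -1.    ] w 0.0132 t 19.45 F [-1.  -0.2  0.2] q6 -2.31
shift units [-0.727  5.345 -1.497] len 0.2799
turn z units (do last/first) 2.178
```

View pics/w17.png

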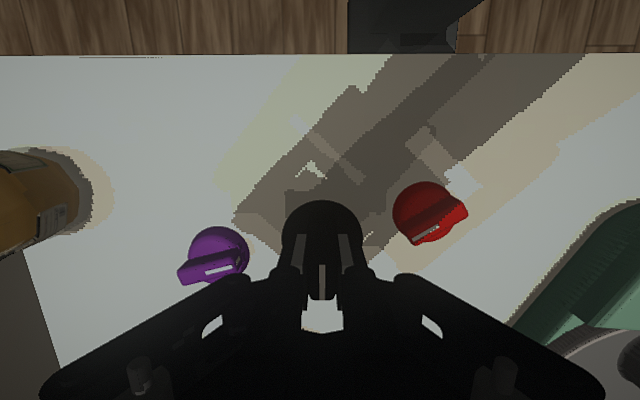

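View pics/w17c.png

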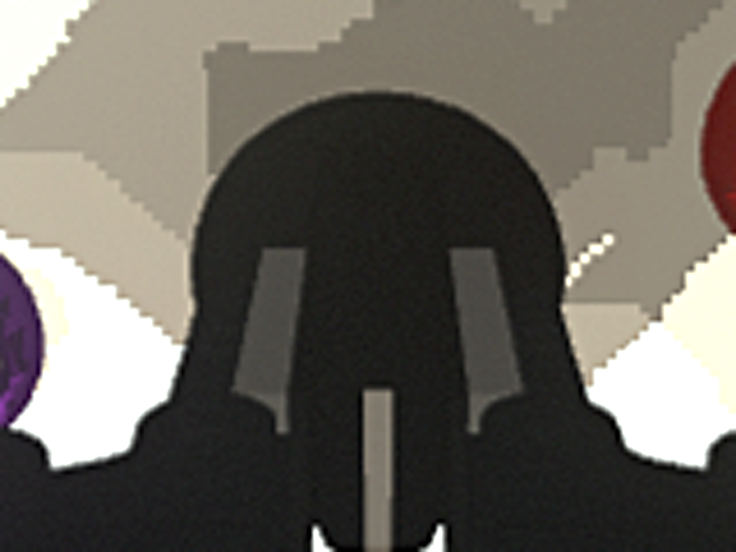

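```bash
python3 - <<'E'
from h import *
p,d,c=load('w17');o=arm.get_obs();R=Ro.from_quat(o['orientation']).as_matrix();T=(pts(d,c)-o['eef_pos'])@R
z=o['eef_pos'][2]-.0115
m,a=indexline('w17',(267,298),(316,329),z=z,dark=False)
for q in(pixray(321.7,264.3,z,c),[*m,z]): print('tool',(R.T@(np.array(q)-o['eef_pos'])).round(4))
mm=(abs(T[...,0])<.03)&(abs(T[...,1])<.006)&(T[...,2]>.0)&(T[...,2]<.02);print('bar depth in tool',np.median(T[mm][:,2]),mm.sum())
s=(np.hypot(T[...,0],T[...,1])<.03)&(T[...,2]>.023)&(T[...,2]<.034)&(T[...,0]>.005);Q=T[s];print('skirt',len(Q),np.median(Q[:,2]),Q[:,0].max(),Q[:,1].min(),Q[:,1].max())
E
```

```text
line mean [ 0.4523715  -0.26961725] ang -0.043814284875404626 res 3.6528642537060565e-05
tool [0.0058 0.0033 0.0115]
tool [-0.004   0.0033  0.0115]
bar depth in tool 0.017290912637182302 1651
skirt 387 0.030218515978601736 0.026688805412874935 -0.0160925859438159 0.022668492210772755
```

```bash
python3 - <<'E'
from h import *
go(.483,-.0033,.18,72.3)
o=arm.get_obs();p,d,c=grab('wrist','w18');o2=arm.get_obs();print(o2['eef_pos']-o['eef_pos'])
R=Ro.from_quat(o['orientation']).as_matrix();T=(pts(d,c)-o['eef_pos'])@R
mm=(abs(T[...,0])<.03)&(abs(T[...,1])<.006)&(T[...,2]>.0)&(T[...,2]<.025);zb=np.median(T[mm][:,2]);print('bar depth in tool',zb,mm.sum())
z=o['eef_pos'][2]-zb+.0007
m,a=indexline('w18',(267,298),(316,329),z=z,dark=False)
for q in(pixray(321.7,264.3,z,c),[*m,z]): print('tool',(R.T@(np.array(q)-o['eef_pos'])).round(4))
E
```

```text
pos [ 0.4483 -0.2728  0.1109] yaw 89.74 tilt [ 0.0047 -0.0043 -1.    ] w 0.0133 t 19.5 F [ 2.5 -0.4  2.2] q6 -2.31
shift units [-0.677  5.387 -1.401] len 0.2804
turn z units (do last/first) 2.18
[ 0.00034522 -0.00041109 -0.00101538]
bar depth in tool 0.010964081144890551 2032
line mean [ 0.45911291 -0.27239471] ang -0.07506751953779568 res 2.7044131586028038e-05
tool [-0.0004  0.0005  0.0103]
tool [-0.0108  0.0005  0.0103]
```

Emit:
move_arm(deltas=[[0,0.3,-0.7,0,0,0,0],[-0.05,0.6,-0.6,0,0,0,0],[-0.1,0.8,0,0,0,0,0],[-0.1,0.8,0,0,0,0,0],[-0.1,0.8,0,0,0,0,0]])

```text
clock: 20.05
eef_pos: [0.4643, -0.1049, 0.1701]
orientation: [0.003, 1.0, 0.0, -0.0]
wrist_force: [0.0, -0.4, -0.5]
gripper_width: 0.0133
```

Emit:
move_arm(deltas=[[-0.1,0.8,0,0,0,0,0],[-0.1,0.7,0,0,0,0,0],[-0.1,0.5,0,0,0,0.9,0],[0,0,0,0,0,0.9,0],[0,0,0,0,0,0.38,0]])

```text
clock: 20.55
eef_pos: [0.4796, -0.0053, 0.1695]
orientation: [0.155, 0.988, 0.0, -0.001]
wrist_force: [-0.2, -1.0, -1.1]
gripper_width: 0.0135
```

```bash
python3 - <<'E'
from h import *
go(.4852,-.0039,.145,72.2)
E
```

```text
pos [ 0.4796 -0.0053  0.1695] yaw 72.21 tilt [-1.4e-03  2.0e-04 -1.0e+00] w 0.0135 t 20.55 F [-0.2 -1.  -1.1] q6 -1.48
shift units [-0.099  0.06   0.491] len 0.0252
turn z units (do last/first) 0.002
```

Emit:
move_arm(deltas=[[-0.1,0.06,0.1,0,0,0,0],[0,0,0.2,0,0,0,0],[0,0,0.15,0,0,0,0],[0,0,0,0,0,0,0],[0,0,0,0,0,0,0]])

```text
clock: 21.05
eef_pos: [0.4855, -0.0052, 0.1471]
orientation: [0.154, 0.988, 0.0, -0.001]
wrist_force: [-0.5, -0.0, 0.2]
gripper_width: 0.0132
```

```bash
python3 - <<'E'
from h import *
go(.4852,-.0039,.145,72.2)
p,d,c=grab('wrist','w19');grab('top','t1')
go(.4852,-.0039,.145,72.2)
cv2.imwrite('pics/w19c.png',cv2.convertScaleAbs(cv2.resize(p[180:300,240:400],None,fx=4.6,fy=4.6,interpolation=cv2.INTER_CUBIC)[:,:,::-1],alpha=1.7))
E
```

```text
pos [ 0.4855 -0.0052  0.1471] yaw 72.27 tilt [-1.5e-03  3.0e-04 -1.0e+00] w 0.0132 t 21.05 F [-0.5 -0.   0.2] q6 -1.48
shift units [0.013 0.024 0.042] len 0.0025
turn z units (do last/first) 0.009
pos [ 0.486  -0.0053  0.1479] yaw 72.28 tilt [ 3.e-04 -1.e-04 -1.e+00] w 0.0135 t 21.15 F [ 0.6 -0.2  0. ] q6 -1.48
shift units [0.024 0.022 0.059] len 0.0034
turn z units (do last/first) 0.01
```

View pics/w19c.png

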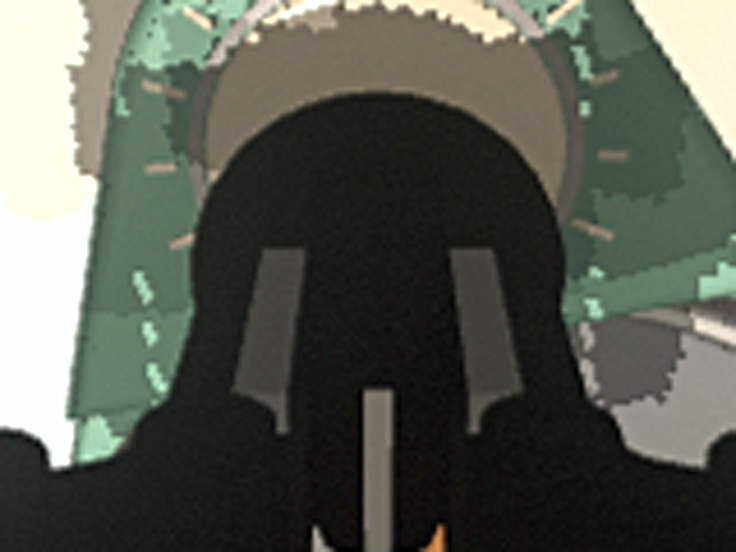

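Emit:
move_arm(deltas=[[0.02,0.025,0.1,0,0,0,0],[0,0,0.14,0,0,0,0],[0,0,0.1,0,0,0,0],[0,0,0,0,0,0,0],[0,0,0,0,0,0,0]])

```text
clock: 21.65
eef_pos: [0.4851, -0.0036, 0.1305]
orientation: [0.154, 0.988, 0.0, -0.0]
wrist_force: [0.2, 0.3, -0.3]
gripper_width: 0.0131
```

```bash
python3 - <<'E'
from h import *
go(.4855,-.0038,.126,72.2)
E
```

```text
pos [ 0.4851 -0.0036  0.1305] yaw 72.28 tilt [-6.e-04  1.e-04 -1.e+00] w 0.0131 t 21.65 F [ 0.2  0.3 -0.3] q6 -1.48
shift units [-0.008 -0.002  0.09 ] len 0.0045
turn z units (do last/first) 0.01
```

Aligned within measurement error, so I'll lower it gently until it touches.

Emit:
move_arm(deltas=[[0,0,0.05,0,0,0,0],[0,0,0.05,0,0,0,0],[0,0,0.04,0,0,0,0],[0,0,0,0,0,0,0],[0,0,0,0,0,0,0]])

```text
clock: 22.15
eef_pos: [0.4853, -0.0036, 0.1238]
orientation: [0.154, 0.988, -0.0, -0.0]
wrist_force: [0.3, 0.6, -1.2]
gripper_width: 0.0133
```

```bash
python3 - <<'E'
from h import *
go(.4852,-.0038,.112,72.2);print(arm.get_obs()['ft_torque'])
E
```

```text
pos [ 0.4853 -0.0036  0.1238] yaw 72.28 tilt [-1.e-04 -0.e+00 -1.e+00] w 0.0133 t 22.15 F [ 0.3  0.6 -1.2] q6 -1.48
shift units [ 0.    -0.004  0.236] len 0.0118
turn z units (do last/first) 0.01
[ 0.03142116 -0.01818441  0.00202634]
```

Emit:
move_arm(deltas=[[0,0,0.04,0,0,0,0],[0,0,0.04,0,0,0,0],[0,0,0,0,0,0,0],[0,0,0,0,0,0,0],[0,0,0,0,0,0,0]])

```text
clock: 22.65
eef_pos: [0.4854, -0.0036, 0.1199]
orientation: [0.154, 0.988, -0.0, 0.0]
wrist_force: [0.5, -0.3, -0.7]
gripper_width: 0.0138
```

```bash
python3 - <<'E'
from h import *
go(.4852,-.0038,.112,72.2);print(arm.get_obs()['ft_torque'])
E
```

```text
pos [ 0.4854 -0.0036  0.1199] yaw 72.28 tilt [ 1.e-04 -0.e+00 -1.e+00] w 0.0138 t 22.65 F [ 0.5 -0.3 -0.7] q6 -1.48
shift units [ 0.002 -0.004  0.157] len 0.0079
turn z units (do last/first) 0.01
[ 0.00637309 -0.00632352  0.01359747]
```

Emit:
move_arm(deltas=[[0,0,0.04,0,0,0,0],[0,0,0.04,0,0,0,0],[0,0,0.04,0,0,0,0],[0,0,0,0,0,0,0],[0,0,0,0,0,0,0]])

```text
clock: 23.15
eef_pos: [0.4853, -0.0036, 0.1137]
orientation: [0.154, 0.988, -0.0, -0.0]
wrist_force: [0.3, -0.4, -0.3]
gripper_width: 0.0135
```

```bash
python3 - <<'E'
from h import *
go(.4852,-.0038,.112,72.2);print(arm.get_obs()['ft_torque'])
E
```

```text
pos [ 0.4853 -0.0036  0.1137] yaw 72.28 tilt [-2.e-04  0.e+00 -1.e+00] w 0.0135 t 23.15 F [ 0.3 -0.4 -0.3] q6 -1.48
shift units [-0.    -0.004  0.034] len 0.0017
turn z units (do last/first) 0.01
[-0.03103251  0.01812869  0.03223181]
```

Free of force at 12 mm insertion, so it is nearly home. Next I'll press against the spring.

Emit:
move_arm(deltas=[[0,0,0.03,0,0,0,0],[0,0,0.03,0,0,0,0],[0,0,0.03,0,0,0,0],[0,0,0,0,0,0,0],[0,0,0,0,0,0,0]])

```text
clock: 23.65
eef_pos: [0.4855, -0.0037, 0.1097]
orientation: [0.154, 0.988, -0.0, 0.0]
wrist_force: [-2.0, 0.1, 4.4]
gripper_width: 0.0132
```

```bash
python3 - <<'E'
from h import *
go(.4852,-.0038,.105,72.2);print(arm.get_obs()['ft_torque'])
E
```

```text
pos [ 0.4855 -0.0037  0.1097] yaw 72.29 tilt [ 4.e-04 -1.e-04 -1.e+00] w 0.0132 t 23.65 F [-2.   0.1  4.4] q6 -1.48
shift units [ 0.005 -0.005  0.095] len 0.0048
turn z units (do last/first) 0.011
[ 0.05001057  0.2909194  -0.02836753]
```

Emit:
move_arm(deltas=[[0,0,0.03,0,0,0,0],[0,0,0.03,0,0,0,0],[0,0,0.02,0,0,0,0],[0,0,0,0,0,0,0],[0,0,0,0,0,0,0]])

```text
clock: 24.15
eef_pos: [0.4855, -0.0037, 0.1059]
orientation: [0.154, 0.988, -0.0, 0.0]
wrist_force: [-3.0, 0.3, 6.3]
gripper_width: 0.013
```

Emit:
move_arm(deltas=[[0,0,0.03,0,0,0,0],[0,0,0.02,0,0,0,0],[0,0,0.0,0,0,0,0],[0,0,0,0,0,0,0],[0,0,0,0,0,0,0]])

```text
clock: 24.65
eef_pos: [0.4858, -0.0037, 0.1054]
orientation: [0.154, 0.988, -0.0, -0.0]
wrist_force: [-6.7, 0.2, 17.1]
gripper_width: 0.0133
```

```bash
python3 - <<'E'
from h import *
go(.4852,-.0038,.105,72.2)
o=arm.get_obs();p,d,c=grab('wrist','w20')
R=Ro.from_quat(o['orientation']).as_matrix();P=pts(d,c);T=(P-o['eef_pos'])@R
mm=(abs(T[...,0])<.03)&(abs(T[...,1])<.006)&(T[...,2]>.0)&(T[...,2]<.025);print('bar top',np.median(T[mm][:,2]),np.median(P[mm][:,2]),mm.sum())
m=(P[...,2]>.05)&(P[...,2]<.066)&(np.hypot(P[...,0]-.485,P[...,1]+.0037)<.03);print('dial',np.median(P[m][:,2]),m.sum())
s=(np.hypot(T[...,0],T[...,1])<.024)&(T[...,0]>.014)&(abs(T[...,1])<.006)&(P[...,2]>.066);print('skirt top',np.percentile(P[s][:,2],[10,50,90]),s.sum())
cv2.imwrite('pics/w20c.png',cv2.convertScaleAbs(cv2.resize(p[150:300,220:420],None,fx=4,fy=4,interpolation=cv2.INTER_CUBIC)[:,:,::-1],alpha=1.7))
print(arm.get_obs()['wrist_force'],arm.get_obs()['ft_torque'])
E
```

```text
pos [ 0.4858 -0.0037  0.1054] yaw 72.31 tilt [-7.e-04 -1.e-04 -1.e+00] w 0.0133 t 24.65 F [-6.7  0.2 17.1] q6 -1.48
shift units [ 0.011 -0.006  0.007] len 0.0007
turn z units (do last/first) 0.013
bar top 0.010956523699569792 0.09441896587937888 2026
dial 0.05900931213827405 1664
skirt top [0.07183034 0.09269483 0.09499346] 808
[-7.20164649  0.51795027 16.68993927] [0.21471247 1.34664518 0.03258363]
```

View pics/w20c.png

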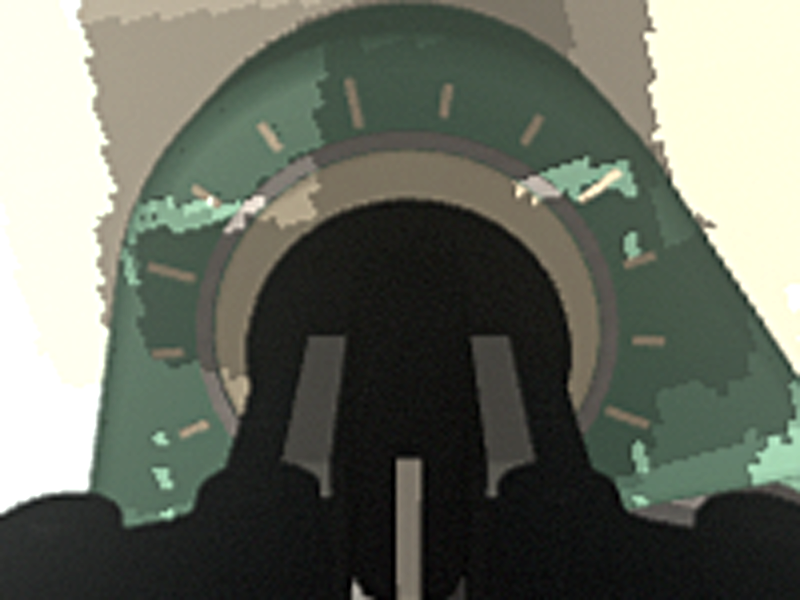

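Emit:
move_arm(deltas=[[0,0,0.01,0,0,0,0],[0,0,0,0,0,0,0],[0,0,0.0,0,0,0,0],[0,0,0,0,0,0,0],[0,0,0,0,0,0,0]])

```text
clock: 25.2
eef_pos: [0.4859, -0.0037, 0.1053]
orientation: [0.154, 0.988, -0.0, -0.0]
wrist_force: [-7.6, 1.1, 18.7]
gripper_width: 0.0133
```

```bash
python3 - <<'E'
from h import *
p,d,c=grab('scene','s2');go(.4852,-.0038,.105,72.2);P=pts(d,c)
cv2.imwrite('pics/s2c.png',cv2.convertScaleAbs(cv2.resize(p[160:300,180:500],None,fx=2.5,fy=2.5,interpolation=cv2.INTER_CUBIC)[:,:,::-1],alpha=1.5))
E
```

```text
pos [ 0.4858 -0.0037  0.1053] yaw 72.31 tilt [-9.e-04 -1.e-04 -1.e+00] w 0.0132 t 25.25 F [-8.4 -0.3 19.9] q6 -1.48
shift units [ 0.012 -0.006  0.006] len 0.0007
turn z units (do last/first) 0.014
```

View pics/s2c.png

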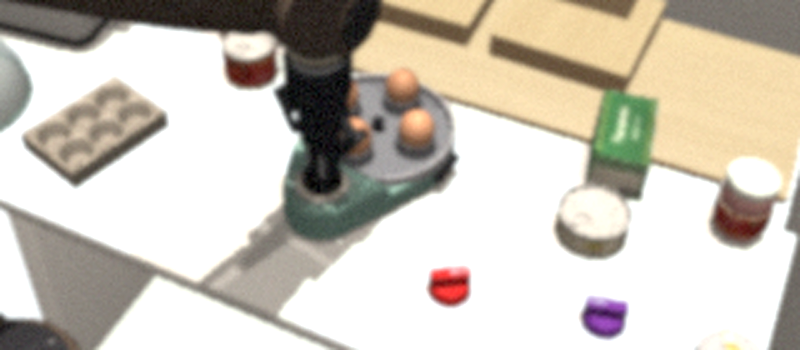

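```bash
python3 -c "
from h import *
print(arm.job_done());go(.4852,-.0038,.105,72.2)"
```

```text
the job is handed in; nothing more can be done
None
the job is handed in; nothing more can be done
```

The job is done and handed in at about 25.3 s: both eggs are loaded and the knob is held pressed on the shaft at its stop.

- **Eggs:** Both tray eggs stand upright in the two empty wells. Each was lowered until light contact (5–6 N) and then released. Their centres measured about 73 mm above the worktop, matching the egg in well_2, the only already-loaded one I remeasured up close. A view after the second release showed all four eggs standing.
- **Knob:** I turned the black knob to about -17.7°, the measured direction of the shaft's flat. It slid on with no force for about 12 mm, the last depth I checked before the spring took up. I then pressed it until the force rose sharply to 17–20 N with almost no further travel, above the 7.5 N spring force.
- **At the stop:** The bar top measured 94.4 mm (94 mm expected at the stop), and the knob had not slipped in the grip. It is still gripped and pressed.

One check was weaker. The spring forces on the way down (4.4 N, then 6.3 N, with about 1 N of noise) would also have fitted a stop roughly 2 mm lower. I judged it at the stop from the sharp force rise and the bar height. There is also a side force of about 8 N on the tool.

The last scene view shows the red and purple look-alikes, the tins and the tray in place. The arm hides part of the egg carrier there, so the clear view of the eggs is the earlier wrist picture.

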